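# Check the soap-box hinges under the sink

## Robot

A 6-joint arm with a two-finger parallel gripper is mounted at the origin on the work surface. World frame = base frame: x ahead of the robot, y to its left, z up, the work surface at z = 0. Lengths are in m, angles in rad, forces in N, time in s.
With the tool pointing down it reaches from about 0.25 to 0.775 m from the base axis. Payload 8.9 kg.
Tool frame: the origin (TCP) lies on the mounting face of the last link; the fingertips stand bot.tip_reach ahead of it and the grasp point (between the pads) lies 155 mm ahead of it (bot.tip_reach is the distance from the TCP to the fingertips, in m); y points along the fingers, x is the direction in which the jaws open and shut, and the axes are right-handed (so a half turn about y gives the same grasp; the last joint's range is limited). The gripper opens to 85 mm and grips with 20 to 120 N. Pads are 22 mm wide; open, the fingers measure 114 mm over their backs; the gripper's body (76 mm by 85 mm) begins 54 mm behind the grasp point. The pads swing forward as they close: fully open they stand 13 mm farther back than shut.
Start: joints at [0.972, 0.291, -0.153, 1.127, 0, 1.431], TCP at [0.233, 0.47, 0.405] pointing down, gripper open.
Joint ranges: [-2.52, 2.52], [-0.91, 1.74], [-1.3, 1.37], [-1.96, 2.02], [-1.52, 1.47], [-3.14, 3.14]. Speed limits (rad/s): [2.22, 2.22, 2.79, 3.14, 3.14, 3.14].

## Interface

Orientations are given as a unit quaternion [x, y, z, w].
In Python, from cell import bot gives the robot as it stands. The module is installed in compiled form; this text tells all that it offers.
- The arm moves only by the tool apply_moves, never from a script. Its argument "increments" is a list of rows, each an object with "twist": the turn, a rotation vector about the tool's x, y, z in degrees, a list of three; "offset": the shift along the tool's x, y, z in cm, a list of three; "hand": the finger opening in cm, from 0 to 8.54. A call has 1 to 5 rows; each row is the pose to reach, as a shift and turn from the pose commanded when the call began, along the tool's axes at that moment; what a row does not reach only later rows make up. A row lasts 1/12 s, in which the tool goes at most 41.7 mm and 7.16 degrees, less where a joint would pass 70% of its speed; a pose out of reach is approached as far as the arm can. A call with a gripper value outside its range is refused whole. The fingers move at their own pace and stop on an object; "grip_force" is the grip in N (left out, the last holds). Time passes only in rows, so rows that repeat a pose let the fingers close. It gives the time, the measured TCP pose, the force and the opening at its end, in the units of the state.
- bot.state(): the state, without advancing time (a new reading comes with each control period).
- bot.camera(name): name is "scene" or "top"; returns the picture (480x640x3 uint8, red, green, blue); there is no depth.
- bot.camera_info(name): a dict with "fovy" (degrees; the focal length in pixels is half the picture's height over the tangent of half this angle, whatever the lens; pixels are square), "cx", "cy" (the principal point, pixels), "extrinsics" (4x4, takes a point from camera to world coordinates). Camera axes: x right, y up, looking along -z (the intrinsics and any distortion apply to the point x, -y, -z); pixel columns grow to the right and rows downward; lengths in m; the calibration is good to about 2 mm. A picture is of the moment at which its call begins. camera_info takes no time and is no camera call.
- bot.close_job(): hands the job in, once; it reports no verdict.
The state is a dict: "time": time; "joint_positions": joint angles; "dq": joint speeds; "tau": joint torques, N m; "tcp_pos": TCP position; "orientation": TCP orientation; "contact_force": force on the tool from outside, world axes, zero at the start; "wrist_torque": the same for the moment, N m; "finger_gap": finger opening in m.
Only numpy, scipy, OpenCV 4.12 (cv2) and the standard library are available. Lean on these libraries where they do the work, as an engineer would, in place of code of your own. Each camera call takes 0.05 s, during which the arm holds its last target.

## Task

Open each of the three clear soap boxes by its orange tab to find out whether its lid swings freely. Leave those that do standing where they are with their lids wide open, so the bars can dry; any whose hinge is stiff, press shut again and set down gently, upright, in the blue basin to be soaked. Do not disturb the other things on the tray.

Things in the scene. Friction and masses are not known exactly. Their poses are not given: they have to be found in the camera images.
- case_a: one of three look-alike soap boxes: clear plastic, 120 mm long (x) by 58 mm wide (y), 45 mm high with its white lid shut, soap bar inside, 0.36 to 0.5 kg, loose. Origin: centre of the underside; +x points to the hinged end (away from the robot), -x to the orange tab. Pinch its width from above to lift it, lid shut. It stays put if its tab is lifted slowly along the arc in a light grip (5 N).
- lid_a (a joint): lid angle: 0 shut (not latched), 2.2 rad fully open against its stop, leaning back past upright. A free lid (36 g) drops shut if let go before upright and falls back to its stop if let go beyond; a stiff one stays at any angle where it is let go and needs only about 0.6 N more at the tab to move. Shut, they look the same.
- hinge_a (a point): middle of the hinge axis of case_a, 58 mm towards +x from the box's origin and 41.5 mm above its underside; the axis runs along the box's y. Axes as the box's.
- tab_a (a point): grip point on the orange pull tab of case_a's lid, 139 mm from the hinge axis in the lid's mid plane. The tab is 16 mm wide (along the hinge axis), 6 mm thick, sticks out 36 mm beyond the lid's front edge; this point is 21 mm out from that edge. Pinch its two sides; it can turn between the fingers. Its axes turn with the lid and match the box's when shut.
- case_b: one of three look-alike soap boxes: clear plastic, 120 mm long (x) by 58 mm wide (y), 45 mm high with its white lid shut, soap bar inside, 0.36 to 0.5 kg, loose. Origin: centre of the underside; +x points to the hinged end (away from the robot), -x to the orange tab. Pinch its width from above to lift it, lid shut. It stays put if its tab is lifted slowly along the arc in a light grip (5 N).
- lid_b (a joint): lid angle: 0 shut (not latched), 2.2 rad fully open against its stop, leaning back past upright. A free lid (36 g) drops shut if let go before upright and falls back to its stop if let go beyond; a stiff one stays at any angle where it is let go and needs only about 0.6 N more at the tab to move. Shut, they look the same.
- hinge_b (a point): middle of the hinge axis of case_b, 58 mm towards +x from the box's origin and 41.5 mm above its underside; the axis runs along the box's y. Axes as the box's.
- tab_b (a point): grip point on the orange pull tab of case_b's lid, 139 mm from the hinge axis in the lid's mid plane. The tab is 16 mm wide (along the hinge axis), 6 mm thick, sticks out 36 mm beyond the lid's front edge; this point is 21 mm out from that edge. Pinch its two sides; it can turn between the fingers. Its axes turn with the lid and match the box's when shut.
- case_c: one of three look-alike soap boxes: clear plastic, 120 mm long (x) by 58 mm wide (y), 45 mm high with its white lid shut, soap bar inside, 0.36 to 0.5 kg, loose. Origin: centre of the underside; +x points to the hinged end (away from the robot), -x to the orange tab. Pinch its width from above to lift it, lid shut. It stays put if its tab is lifted slowly along the arc in a light grip (5 N).
- lid_c (a joint): lid angle: 0 shut (not latched), 2.2 rad fully open against its stop, leaning back past upright. A free lid (36 g) drops shut if let go before upright and falls back to its stop if let go beyond; a stiff one stays at any angle where it is let go and needs only about 0.6 N more at the tab to move. Shut, they look the same.
- hinge_c (a point): middle of the hinge axis of case_c, 58 mm towards +x from the box's origin and 41.5 mm above its underside; the axis runs along the box's y. Axes as the box's.
- tab_c (a point): grip point on the orange pull tab of case_c's lid, 139 mm from the hinge axis in the lid's mid plane. The tab is 16 mm wide (along the hinge axis), 6 mm thick, sticks out 36 mm beyond the lid's front edge; this point is 21 mm out from that edge. Pinch its two sides; it can turn between the fingers. Its axes turn with the lid and match the box's when shut.
- basin: empty round blue plastic basin, 300 mm across the rim, 78 mm high, flat inner floor 240 mm across and 5 mm above its underside, walls 4 mm, 0.45 kg, loose. Origin: centre of its underside.
- tile_brush: bystander: grey tile brush lying bristles down, about 200 mm long by 45 mm, 53 mm high; loose. Origin: centre of its underside (between head and handle).
- spray_bottle: bystander: green spray bottle, 220 mm tall, 76 mm across; loose. Origin: centre of its underside.
- plunger: bystander: plunger head standing on its black rubber cup, 124 mm across, steel handle up to 193 mm; loose. Origin: centre of its underside.
- mug: bystander: red plastic mug, 96 mm across, 105 mm high; loose. Origin: centre of its underside.
- cleaner: bystander: amber cleaner bottle, 72 mm across, 215 mm tall; loose. Origin: centre of its underside.
- soap_dish: bystander: low metal dish 105 by 70 mm with a green soap bar, 26 mm high; loose. Origin: centre of its underside.
- scrub_brush: bystander: small white scrubbing brush with green bristles down, 85 by 46 mm, 51 mm high; loose. Origin: centre of its underside.
Things that resemble listed ones, but are neither listed nor needed, are in the scene too. What is shaped like the case_a but green is not meant.

How it is judged:
On the way:
1. the lid of the stiff box has been opened at least 0.5 rad, with the box on the tray (value of joint lid_b above 0.5 rad and height (world z) of case_b below 0.03 m), for 0.1 s.
At the end, for the whole second after the job is handed in: Both free-swinging boxes stand upright within 50 mm of where they began, lids open beyond 1.6 rad; the stiff box, its lid shut to within 0.15 rad, stands upright (within 0.12 rad) on the basin's floor, its origin within 100 mm of the basin's centre; the basin is level; all at rest (value of joint each of lid_a, lid_c above 1.6 rad and angle between each of case_a, case_c's own z axis and vertical below 0.1 rad and distance of each of case_a, case_c from where it was at the start of the episode below 0.05 m and linear speed of each of case_a, case_c, case_b below 0.02 m/s and value of joint lid_b below 0.15 rad and angle between case_b's own z axis and vertical below 0.12 rad and z of case_b in the frame of basin between 0 and 0.012 m and horizontal distance between case_b and basin below 0.1 m and angle between basin's own z axis and vertical below 0.05 rad); the robot touches nothing.
It fails at once if a bystander is moved by more than 40 mm (distance of any of tile_brush, spray_bottle, plunger, mug, cleaner, soap_dish, scrub_brush from where it was at the start of the episode above 0.04 m).
It fails at once if the basin is pushed by more than 60 mm (distance of basin from where it was at the start of the episode above 0.06 m).
It fails at once if a soap box is tipped by more than 0.7 rad (angle between any of case_a, case_b, case_c's own z axis and vertical above 0.7 rad).
It fails at once if the stiff box is dropped or flung (faster than 1.1 m/s) (linear speed of case_b above 1.1 m/s).
It also fails if it takes over 72 s, if anything falls off the work surface, if the arm or the gripper's body presses on something with over 40 N, if the wrist force passes 120 N, or if a joint passes its speed limit or range.

## Working session

There is one attempt and no reset: what is moved stays moved. The work goes in short steps, Python scripts to look and compute and a tool call to move; the robot and the scene stay as the last step left them, time stands still between calls to the robot, and variables do not carry over. Pictures are saved under pics/ and viewed, and the job is handed in when it is done.

Besides the shell and the picture viewer there is one more tool, called after ">>>" in YAML: its name, and indented under it one key for each argument. apply_moves: Moves the arm, as the interface text tells. Its arguments: {"type":"object","properties":{"increments":{"type":"array"},"grip_force":{"type":"number"}},"required":["increments"]}

```bash
mkdir -p pics; ls; python3 - <<'E'
from cell import bot
import cv2
s=bot.state()
print(s, bot.tip_reach)
for n in("scene","top"):
    im=bot.camera(n); cv2.imwrite(f"pics/{n}0.png",im[:,:,::-1]); print(n,bot.camera_info(n))
E
```

```text
pics
{'time': 0.0, 'joint_positions': array([ 9.71710533e-01,  2.91278763e-01, -1.54113921e-01,  1.12666804e+00,
        3.02298216e-05,  1.43150327e+00]), 'dq': array([ 0.00074743,  0.0010567 ,  0.00134927,  0.00194699,  0.00079035,
       -0.00329753]), 'tau': array([ 1.03361472e-03, -5.37140036e+01,  3.31373227e+01,  1.56072417e-02,
       -2.63742695e-04, -1.28027747e-05]), 'tcp_pos': array([0.23285037, 0.47031415, 0.40413757]), 'orientation': array([ 0.60095416,  0.37249343, -0.37331981, -0.60061224]), 'contact_force': array([ 0.29438222, -0.47509378,  0.457224  ]), 'wrist_torque': array([ 0.03802372,  0.02886839, -0.00446244]), 'finger_gap': 0.08523784297680112} 0.1734
scene {'fovy': 52.61240364549839, 'cx': 314.0945119702033, 'cy': 237.70959768226004, 'extrinsics': array([[-2.22588599e-01, -7.82747469e-01,  5.81171847e-01,
         1.17061007e+00],
       [ 9.74912206e-01, -1.78279185e-01,  1.33276863e-01,
         1.50741261e-01],
       [-7.11284252e-04,  5.96257438e-01,  8.02792976e-01,
         1.01943578e+00],
       [ 0.00000000e+00,  0.00000000e+00,  0.00000000e+00,
         1.00000000e+00]])}
top {'fovy': 54.12763920654611, 'cx': 315.57003006943523, 'cy': 232.91339020654524, 'extrinsics': array([[ 0.02107559,  0.99873934, -0.04555815,  0.39359727],
       [-0.99977033,  0.02087643, -0.00484287, -0.01805593],
       [-0.00388568,  0.04564975,  0.99894995,  1.24217738],
       [ 0.        ,  0.        ,  0.        ,  1.        ]])}
```

View pics/scene0.png

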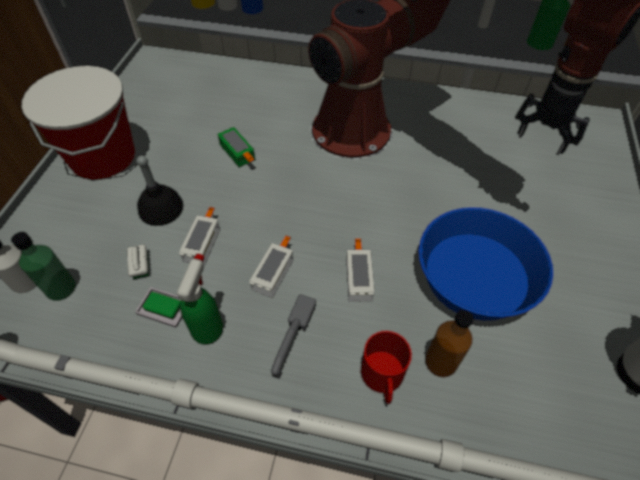

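View pics/top0.png

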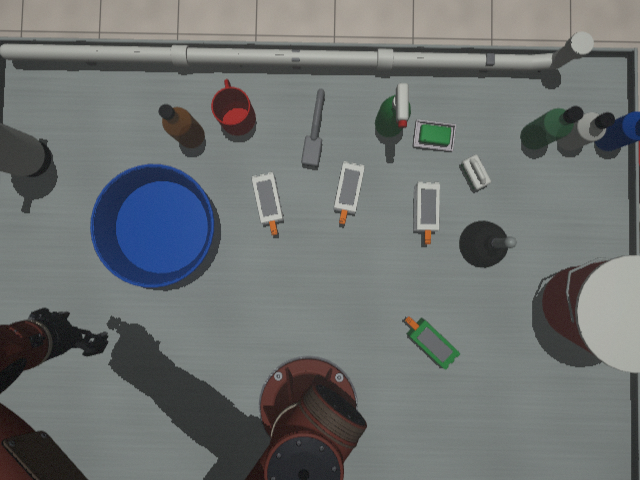

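Three white-lidded boxes with dark soap windows: top view at (267,200), (349,188) and (427,207), tabs below them; scene view at (360,272), (272,267) and (200,237). The look-alike to avoid is the green case, top (432,343), scene (237,146). Next step is measuring.

```bash
cat > h.py <<'E'
import numpy as np,cv2
from cell import bot
def ray(n,u,v):
    c=bot.camera_info(n);f=240/np.tan(np.radians(c['fovy']/2));E=np.array(c['extrinsics'])
    d=E[:3,:3]@np.array([(u-c['cx'])/f,-(v-c['cy'])/f,-1]);return E[:3,3],d
def onz(n,u,v,z):
    o,d=ray(n,u,v);return o+d*(z-o[2])/d[2]
def proj(n,p):
    c=bot.camera_info(n);f=240/np.tan(np.radians(c['fovy']/2));E=np.array(c['extrinsics'])
    q=E[:3,:3].T@(np.array(p)-E[:3,3]);return c['cx']+f*q[0]/-q[2],c['cy']-f*q[1]/-q[2]
def two(p,q): # top pixel, scene pixel
    o1,d1=ray('top',*p);o2,d2=ray('scene',*q)
    A=np.stack([d1,-d2],1);t=np.linalg.lstsq(A,o2-o1,rcond=None)[0]
    a=o1+t[0]*d1;b=o2+t[1]*d2;return (a+b)/2,np.linalg.norm(a-b)
def masks(im):
    h=cv2.cvtColor(im,cv2.COLOR_RGB2HSV)
    return dict(orange=cv2.inRange(h,(5,150,130),(20,255,255)),white=cv2.inRange(h,(0,0,165),(180,60,255)),blue=cv2.inRange(h,(105,150,40),(125,255,255)))
E
python3 - <<'E'
from h import *
for n in("top","scene"):
    im=cv2.imread(f"pics/{n}0.png")[:,:,::-1].copy()
    for k,m in masks(im).items():
        if k=='white': m=cv2.morphologyEx(m,cv2.MORPH_CLOSE,np.ones((3,3)))
        cs,_=cv2.findContours(m,cv2.RETR_EXTERNAL,cv2.CHAIN_APPROX_NONE)
        for c in cs:
            a=cv2.contourArea(c)
            if a<15 : continue
            (x,y),wh,an=cv2.minAreaRect(c)
            z={'orange':.0415,'white':.045,'blue':.078}[k]
            if x<500 and y>70 and y<340: print(n,k,round(a),np.round((x,y),1),np.round(wh,1),round(an,1),onz(n,x,y,z).round(4), [onz(n,*p,z).round(3)[:2].tolist() for p in cv2.boxPoints(((x,y),wh,an))] if k=='white' else cv2.boundingRect(c))
    cv2.imwrite(f"pics/{n}crop.png",cv2.resize(im[150:250,230:460] if n=='top' else im[190:320,160:400],None,fx=3,fy=3,interpolation=cv2.INTER_CUBIC)[:,:,::-1])
E
```

```text
top orange 62 [411.7 322.9] [13.7  5.4] 40.6 [ 0.2253 -0.2606  0.0415] (406, 317, 13, 13)
top orange 60 [427.5 236.5] [13.  5.] 90.0 [ 0.4452 -0.2984  0.0415] (425, 230, 6, 14)
top orange 57 [273.  227.4] [13.3  5.6] 76.0 [0.4603 0.0971 0.0415] (269, 221, 8, 14)
top orange 54 [342.8 216.5] [ 5.3 13.1] 11.3 [ 0.492  -0.0811  0.0415] (340, 210, 7, 14)
top white 928 [427.9 205.5] [21.3 47. ] 1.4 [ 0.5244 -0.2978  0.045 ] [[0.464, -0.27], [0.585, -0.271], [0.585, -0.326], [0.464, -0.324]]
top white 938 [266.3 197.1] [47.1 21.8] 78.7 [0.5373 0.1158 0.045 ] [[0.59, 0.156], [0.603, 0.102], [0.484, 0.075], [0.472, 0.13]]
top white 936 [349.  185.9] [21.6 46.9] 11.3 [ 0.5705 -0.0954  0.045 ] [[0.516, -0.058], [0.635, -0.079], [0.625, -0.133], [0.506, -0.112]]
top white 92 [472.4 173.3] [29.5  4.9] 63.4 [ 0.6095 -0.4109  0.045 ] [[0.64, -0.388], [0.646, -0.399], [0.579, -0.434], [0.573, -0.422]]
top white 128 [480.7 169.1] [29.6  6.2] 60.9 [ 0.6208 -0.4321  0.045 ] [[0.65, -0.407], [0.658, -0.42], [0.592, -0.458], [0.584, -0.444]]
top white 224 [402.5 100.5] [33.  7.] 90.0 [ 0.7952 -0.2295  0.
[... 1163 characters left out ...]
7, -0.416], [0.647, -0.388], [0.648, -0.393]]
scene white 28 [187.9 250.7] [13.3  5. ] 22.6 [ 0.5727 -0.3039  0.045 ] [[0.576, -0.321], [0.562, -0.322], [0.57, -0.287], [0.584, -0.286]]
scene white 28 [280.2 248.4] [18.9  4.4] 22.4 [ 0.5158 -0.0849  0.045 ] [[0.516, -0.109], [0.504, -0.109], [0.515, -0.061], [0.528, -0.062]]
scene white 18 [205.7 218.6] [17.7  3.2] 14.0 [ 0.4673 -0.2969  0.045 ] [[0.47, -0.32], [0.46, -0.322], [0.464, -0.274], [0.474, -0.272]]
scene white 1160 [ 89.  102.2] [29.9 69.3] 52.1 [ 0.1034 -0.8223  0.045 ] [[0.171, -0.91], [-0.07, -0.849], [0.034, -0.731], [0.256, -0.799]]
scene blue 11336 [484.6 264.4] [137.1 108. ] 20.2 [0.4764 0.3974 0.078 ] (418, 208, 135, 112)
```

View pics/topcrop.png

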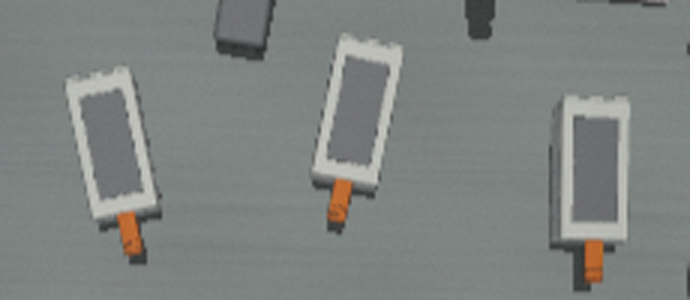

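```bash
cat >> h.py <<'E'
from scipy.spatial.transform import Rotation as R
def down(yaw,tilt=0):
    # tool y down; tool x at world heading yaw+90 (along box +y); tilt about tool x (rad)
    x=np.array([-np.sin(yaw),np.cos(yaw),0]);y=np.array([0,0,-1.]);z=np.cross(x,y)
    return R.from_matrix(np.stack([x,y,z],1))*R.from_euler('x',tilt)
def plan(pos,yaw,flip=False,tilt=0,grasp=True):
    """print offset(cm, tool axes) and twist(deg) to bring grasp point (155mm ahead) to pos"""
    s=bot.state();q=R.from_quat(s['orientation'])
    T=down(yaw,tilt)
    if flip: T=T*R.from_euler('y',np.pi)
    tcp=np.array(pos)-(T.apply([0,.155,0]) if grasp else 0)
    off=q.inv().apply(tcp-s['tcp_pos'])*100
    tw=np.degrees((q.inv()*T).as_rotvec())
    print('t',round(s['time'],2),'off',off.round(2),'|',np.linalg.norm(off).round(1),'twist',tw.round(2),'gp now',(s['tcp_pos']+q.apply([0,.155,0])).round(4),'F',s['contact_force'].round(1),'gap',round(s['finger_gap'],4))
E
python3 - <<'E'
from h import *
s=bot.state();print(R.from_quat(s['orientation']).as_matrix().round(3))
for f in (0,1): plan([.452,.097,.10],np.radians(13),f)
E
```

```text
[[ 0.444 -0.001 -0.896]
 [ 0.896 -0.001  0.444]
 [-0.001 -1.     0.   ]]
t 0.1 off [-23.72  14.94 -36.21] | 45.8 twist [-3.000e-02 -3.935e+01 -6.000e-02] gp now [0.2328 0.4702 0.2492] F [1.2 0.  0.5] gap 0.0853
t 0.1 off [-23.72  14.94 -36.21] | 45.8 twist [ 7.0000e-02  1.4065e+02 -4.0000e-02] gp now [0.2328 0.4702 0.2492] F [1.2 0.  0.5] gap 0.0853
```

>>> apply_moves:
  increments:
    - {"twist": [0,-6,0],"offset": [-2,0.5,-3],"hand": 4.5}
    - {"twist": [0,-12,0],"offset": [-4,1,-6],"hand": 4.5}
    - {"twist": [0,-18,0],"offset": [-6,1.5,-9],"hand": 4.5}
    - {"twist": [0,-24,0],"offset": [-8,2,-12],"hand": 4.5}
    - {"twist": [0,-30,0],"offset": [-10,2.5,-15],"hand": 4.5}
  grip_force: 5

```text
time: 0.52
tcp_pos: [0.3232, 0.3129, 0.3793]
orientation: [-0.482, -0.517, 0.517, 0.482]
contact_force: [0.5, 0.1, 0.3]
finger_gap: 0.045
```

```bash
python3 - <<'E'
from h import *
plan([.452,.097,.10],np.radians(13))
E
```

```text
t 0.52 off [-22.43  12.43 -11.37] | 28.0 twist [-0.02 -9.05 -0.01] gp now [0.3231 0.3129 0.2243] F [0.5 0.1 0.3] gap 0.045
```

>>> apply_moves:
  increments:
    - {"twist": [0,-2,0],"offset": [-3.2,1.2,-1.6],"hand": 4}
    - {"twist": [0,-4,0],"offset": [-6.4,2.4,-3.2],"hand": 4}
    - {"twist": [0,-6,0],"offset": [-9.6,3.8,-4.8],"hand": 4}
    - {"twist": [0,-8,0],"offset": [-12.8,5.5,-6.4],"hand": 4}
    - {"twist": [0,-9.05,0],"offset": [-16,7.3,-8],"hand": 4}

```text
time: 0.93
tcp_pos: [0.4134, 0.1582, 0.3063]
orientation: [0.441, 0.553, -0.552, -0.441]
contact_force: [1.2, 0.5, -0.2]
finger_gap: 0.04
```

```bash
python3 - <<'E'
from h import *
plan([.452,.097,.10],np.radians(13))
plan([.452,.097,.0415],np.radians(13))
E
```

```text
t 0.93 off [-6.82  5.13 -2.4 ] | 8.9 twist [ 0.05 -0.21  0.  ] gp now [0.4136 0.1582 0.1513] F [ 1.2  0.5 -0.2] gap 0.04
t 0.93 off [-6.82 10.98 -2.4 ] | 13.1 twist [ 0.05 -0.21  0.  ] gp now [0.4136 0.1582 0.1513] F [ 1.2  0.5 -0.2] gap 0.04
```

>>> apply_moves:
  increments:
    - {"twist": [0,0,0],"offset": [-3.4,1,-1.2],"hand": 4}
    - {"twist": [0,0,0],"offset": [-6.82,2.5,-2.4],"hand": 4}
    - {"twist": [0,0,0],"offset": [-6.82,5.5,-2.4],"hand": 4}
    - {"twist": [0,0,0],"offset": [-6.82,8.5,-2.4],"hand": 4}
    - {"twist": [0,0,0],"offset": [-6.82,10.9,-2.4],"hand": 4}

```text
time: 1.35
tcp_pos: [0.451, 0.0977, 0.1959]
orientation: [-0.442, -0.551, 0.552, 0.443]
contact_force: [-0.8, -0.9, -0.3]
finger_gap: 0.04
```

```bash
python3 - <<'E'
from h import *
plan([.452,.097,.0415],np.radians(13))
for n,(u,v) in dict(top=(273,225),scene=(358,240)).items():
    im=bot.camera(n); cv2.imwrite(f"pics/{n}1.png",cv2.resize(im[v-50:v+50,u-60:u+60],None,fx=5,fy=5)[:,:,::-1])
E
```

```text
t 1.35 off [-0.09 -0.06 -0.09] | 0.1 twist [-0.06 -0.44  0.01] gp now [0.4508 0.0977 0.0409] F [-0.8 -0.9 -0.3] gap 0.04
```

View pics/scene1.png

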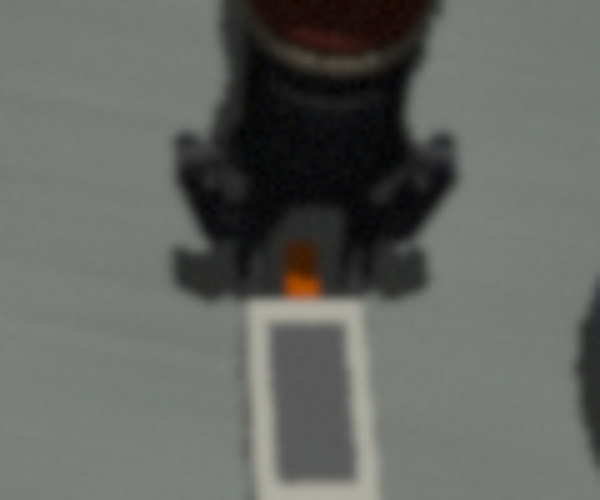

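View pics/top1.png

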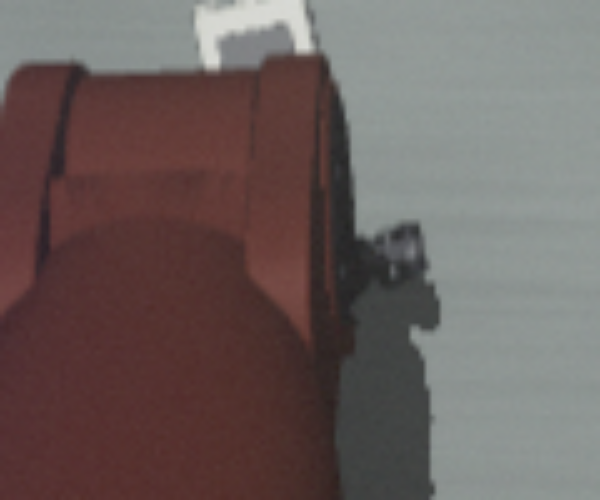

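The tab sits centred between the fingers (scene crop: tab x≈301, fingers from 175 to 428). Closing lightly.

>>> apply_moves:
  increments:
    - {"twist": [0,0,0],"offset": [0,0,0],"hand": 2.4}
    - {"twist": [0,0,0],"offset": [0,0,0],"hand": 1.4}
    - {"twist": [0,0,0],"offset": [0,0,0],"hand": 1.2}
    - {"twist": [0,0,0],"offset": [0,0,0],"hand": 1.2}
    - {"twist": [0,0,0],"offset": [0,0,0],"hand": 1.2}
  grip_force: 5

```text
time: 1.87
tcp_pos: [0.4518, 0.0987, 0.1988]
orientation: [0.442, 0.553, -0.552, -0.441]
contact_force: [-0.1, -0.8, 2.3]
finger_gap: 0.015
```

```bash
cat >> h.py <<'E'
def arc(th0,th1,n,r=.143,sgn=1):
    # tool: y down; tool z = x cross y. box +x in tool axes?  printed per row relative offsets (cm) for angle th0..th1
    for k in range(1,n+1):
        t=th0+(th1-th0)*k/n
        dx=-r*(np.cos(t)-np.cos(th0));dz=r*(np.sin(t)-np.sin(th0))
        print(round(t,2),'off y',round(-dz*100,2),'z',round(-dx*100,2),'norm',round(np.hypot(dx,dz)*100,2))
E
python3 - <<'E'
from h import *
plan([.452,.097,.0415],np.radians(13))
print(R.from_quat(bot.state()['orientation']).as_matrix().round(3))
for a in np.arange(0,2.2,.25): arc(a,a+.25,5);print()
E
```

```text
t 1.87 off [-0.17  0.23  0.02] | 0.3 twist [ 0.13 -0.31 -0.03] gp now [0.4522 0.0987 0.0438] F [-0.1 -0.8  2.3] gap 0.015
[[-0.22   0.002 -0.976]
 [ 0.976  0.    -0.22 ]
 [-0.    -1.    -0.002]]
0.05 off y -0.71 z -0.02 norm 0.71
0.1 off y -1.43 z -0.07 norm 1.43
0.15 off y -2.14 z -0.16 norm 2.14
0.2 off y -2.84 z -0.29 norm 2.86
0.25 off y -3.54 z -0.44 norm 3.57

0.3 off y -0.69 z -0.19 norm 0.71
0.35 off y -1.37 z -0.42 norm 1.43
0.4 off y -2.03 z -0.68 norm 2.14
0.45 off y -2.68 z -0.98 norm 2.86
0.5 off y -3.32 z -1.31 norm 3.57

0.55 off y -0.62 z -0.36 norm 0.71
0.6 off y -1.22 z -0.75 norm 1.43
0.65 off y -1.8 z -1.17 norm 2.14
0.7 off y -2.36 z -1.61 norm 2.86
0.75 off y -2.89 z -2.09 norm 3.57

0.8 off y -0.51 z -0.5 norm 0.71
0.85 off y -1.0 z -1.03 norm 1.43
0.9 off y -1.45 z -1.57 norm 2.14
0.95 off y -1.88 z -2.15 norm 2.86
1.0 off y -2.29 z -2.74 norm 3.57

1.05 off y -0.37 z -0.61 norm 0.71
1.1 off y -0.71 z -1.24 norm 1.43
1.15 off y -1.02 z -1.88 norm 2.14
1.2 off y -1.3 z -2.54 norm 2.86
1.25 off y -1.54 z -3.22 norm 3.57

1.3 off y -0.21 z -0.68 norm 0.71
1.35 off y -0.38 z -1.38 norm 1.43
1.4 off y -0.52 z -2.08 norm 2.14
1.45 off y -0.63 z -2.79 norm 2.86
1.5 off y -0.69 z -3.5 norm 3.57

1.55 off y -0.03 z -0.71 norm 0.71
1.6 off y -0.03 z -1.43 norm 1.43
1.65 off y 0.01 z -2.14 norm 2.14
1.7 off y 0.08 z -2.85 norm 2.86
1.75 off y 0.19 z -3.56 norm 3.57

1.8 off y 0.14 z -0.7 norm 0.71
1.85 off y 0.32 z -1.39 norm 1.43
1.9 off y 0.54 z -2.07 norm 2.14
1.95 off y 0.79 z -2.74 norm 2.86
2.0 off y 1.07 z -3.4 norm 3.57

2.05 off y 0.31 z -0.64 norm 0.71
2.1 off y 0.66 z -1.27 norm 1.43
2.15 off y 1.04 z -1.88 norm 2.14
2.2 off y 1.44 z -2.46 norm 2.86
2.25 off y 1.88 z -3.03 norm 3.57
```

>>> apply_moves:
  increments:
    - {"twist": [0,0,0],"offset": [0,-0.4,0],"hand": 1.2}
    - {"twist": [0,0,0],"offset": [0,-1.0,-0.05],"hand": 1.2}
    - {"twist": [0,0,0],"offset": [0,-1.7,-0.12],"hand": 1.2}
    - {"twist": [0,0,0],"offset": [0,-2.3,-0.2],"hand": 1.2}
    - {"twist": [0,0,0],"offset": [0,-2.84,-0.29],"hand": 1.2}

```text
time: 2.28
tcp_pos: [0.4542, 0.0993, 0.2271]
orientation: [0.442, 0.552, -0.552, -0.442]
contact_force: [1.0, -1.4, -1.8]
finger_gap: 0.0151
```

```bash
python3 - <<'E'
from h import *
plan([.452,.097,.0415],np.radians(13))
for n,(u,v) in dict(scene=(358,240)).items():
    im=bot.camera(n); cv2.imwrite(f"pics/{n}2.png",cv2.resize(im[v-50:v+60,u-60:u+60],None,fx=5,fy=5)[:,:,::-1])
for a in (.2,.45,.7,.95,1.2,1.45): arc(a,a+.25,5);print()
E
```

```text
t 2.28 off [-0.17  3.06  0.26] | 3.1 twist [ 0.02 -0.32  0.  ] gp now [0.4542 0.0993 0.0721] F [ 1.  -1.4 -1.8] gap 0.0151
0.25 off y -0.7 z -0.16 norm 0.71
0.3 off y -1.38 z -0.35 norm 1.43
0.35 off y -2.06 z -0.58 norm 2.14
0.4 off y -2.73 z -0.84 norm 2.86
0.45 off y -3.38 z -1.14 norm 3.57

0.5 off y -0.64 z -0.33 norm 0.71
0.55 off y -1.25 z -0.69 norm 1.43
0.6 off y -1.85 z -1.07 norm 2.14
0.65 off y -2.43 z -1.49 norm 2.86
0.7 off y -2.99 z -1.94 norm 3.57

0.75 off y -0.54 z -0.47 norm 0.71
0.8 off y -1.05 z -0.97 norm 1.43
0.85 off y -1.53 z -1.5 norm 2.14
0.9 off y -1.99 z -2.05 norm 2.86
0.95 off y -2.42 z -2.62 norm 3.57

1.0 off y -0.4 z -0.59 norm 0.71
1.05 off y -0.77 z -1.2 norm 1.43
1.1 off y -1.11 z -1.83 norm 2.14
1.15 off y -1.42 z -2.48 norm 2.86
1.2 off y -1.7 z -3.14 norm 3.57

1.25 off y -0.24 z -0.67 norm 0.71
1.3 off y -0.45 z -1.36 norm 1.43
1.35 off y -0.62 z -2.05 norm 2.14
1.4 off y -0.76 z -2.75 norm 2.86
1.45 off y -0.87 z -3.46 norm 3.57

1.5 off y -0.07 z -0.71 norm 0.71
1.55 off y -0.1 z -1.43 norm 1.43
1.6 off y -0.1 z -2.14 norm 2.14
1.65 off y -0.06 z -2.85 norm 2.86
1.7 off y 0.01 z -3.57 norm 3.57
```

View pics/scene2.png

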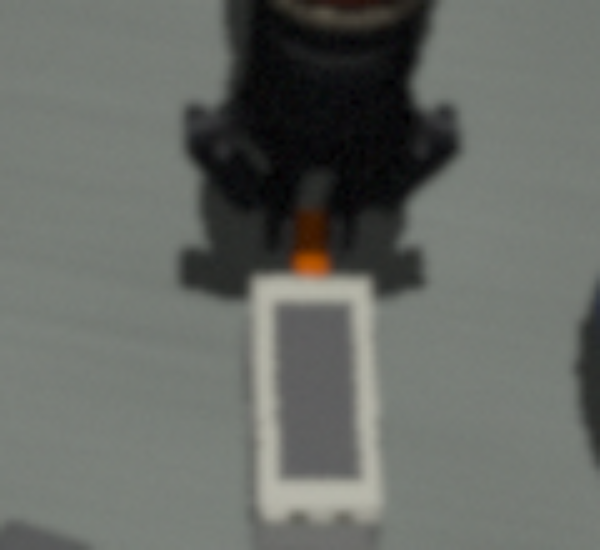

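The lid front edge has risen (row 275 in the crop) and the tab is still between the fingers. Continuing along the arc.

>>> apply_moves:
  increments:
    - {"twist": [0,0,0],"offset": [0,-0.7,-0.16],"hand": 1.2}
    - {"twist": [0,0,0],"offset": [0,-1.38,-0.35],"hand": 1.2}
    - {"twist": [0,0,0],"offset": [0,-2.06,-0.58],"hand": 1.2}
    - {"twist": [0,0,0],"offset": [0,-2.73,-0.84],"hand": 1.2}
    - {"twist": [0,0,0],"offset": [0,-3.38,-1.14],"hand": 1.2}

```text
time: 2.75
tcp_pos: [0.4654, 0.1018, 0.2607]
orientation: [-0.442, -0.552, 0.552, 0.442]
contact_force: [0.1, 0.5, -2.3]
finger_gap: 0.0151
```

>>> apply_moves:
  increments:
    - {"twist": [0,0,0],"offset": [0,-0.64,-0.33],"hand": 1.2}
    - {"twist": [0,0,0],"offset": [0,-1.25,-0.69],"hand": 1.2}
    - {"twist": [0,0,0],"offset": [0,-1.85,-1.07],"hand": 1.2}
    - {"twist": [0,0,0],"offset": [0,-2.43,-1.49],"hand": 1.2}
    - {"twist": [0,0,0],"offset": [0,-2.99,-1.94],"hand": 1.2}

```text
time: 3.17
tcp_pos: [0.4845, 0.1061, 0.2904]
orientation: [-0.442, -0.552, 0.552, 0.442]
contact_force: [-0.7, 0.9, -2.1]
finger_gap: 0.0152
```

```bash
python3 - <<'E'
from h import *
plan([.452,.097,.0415],np.radians(13))
for n,(u,v) in dict(scene=(358,240)).items():
    im=bot.camera(n); cv2.imwrite(f"pics/{n}3.png",cv2.resize(im[v-60:v+60,u-60:u+60],None,fx=5,fy=5)[:,:,::-1])
E
```

```text
t 3.17 off [-0.17  9.39  3.37] | 10.0 twist [-0.   -0.33  0.  ] gp now [0.4845 0.1061 0.1354] F [-0.7  0.9 -2.1] gap 0.0152
```

View pics/scene3.png

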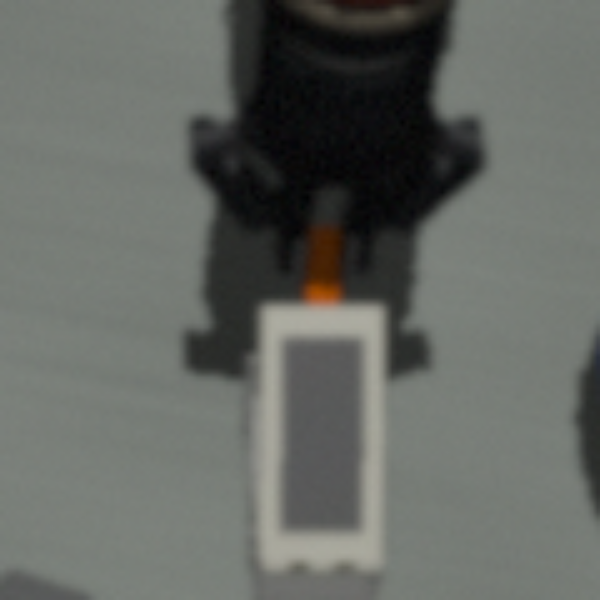

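Holding well, with the lid at about 0.7 rad. Continuing.

>>> apply_moves:
  increments:
    - {"twist": [0,0,0],"offset": [0,-0.54,-0.47],"hand": 1.2}
    - {"twist": [0,0,0],"offset": [0,-1.05,-0.97],"hand": 1.2}
    - {"twist": [0,0,0],"offset": [0,-1.53,-1.5],"hand": 1.2}
    - {"twist": [0,0,0],"offset": [0,-1.99,-2.05],"hand": 1.2}
    - {"twist": [0,0,0],"offset": [0,-2.42,-2.62],"hand": 1.2}

```text
time: 3.63
tcp_pos: [0.5103, 0.1118, 0.3145]
orientation: [-0.442, -0.552, 0.552, 0.442]
contact_force: [-0.7, -0.4, -1.9]
finger_gap: 0.0153
```

>>> apply_moves:
  increments:
    - {"twist": [0,0,0],"offset": [0,-0.4,-0.59],"hand": 1.2}
    - {"twist": [0,0,0],"offset": [0,-0.77,-1.2],"hand": 1.2}
    - {"twist": [0,0,0],"offset": [0,-1.11,-1.83],"hand": 1.2}
    - {"twist": [0,0,0],"offset": [0,-1.42,-2.48],"hand": 1.2}
    - {"twist": [0,0,0],"offset": [0,-1.7,-3.14],"hand": 1.2}

```text
time: 4.05
tcp_pos: [0.5409, 0.1187, 0.3313]
orientation: [-0.442, -0.552, 0.552, 0.442]
contact_force: [-0.3, -1.0, -1.3]
finger_gap: 0.0155
```

```bash
python3 - <<'E'
from h import *
plan([.452,.097,.0415],np.radians(13))
for n,(u,v) in dict(scene=(358,240)).items():
    im=bot.camera(n); cv2.imwrite(f"pics/{n}4.png",cv2.resize(im[v-60:v+60,u-60:u+60],None,fx=5,fy=5)[:,:,::-1])
E
```

```text
t 4.05 off [-0.17 13.48  9.15] | 16.3 twist [-0.01 -0.33  0.  ] gp now [0.5409 0.1187 0.1763] F [-0.3 -1.  -1.3] gap 0.0155
```

View pics/scene4.png

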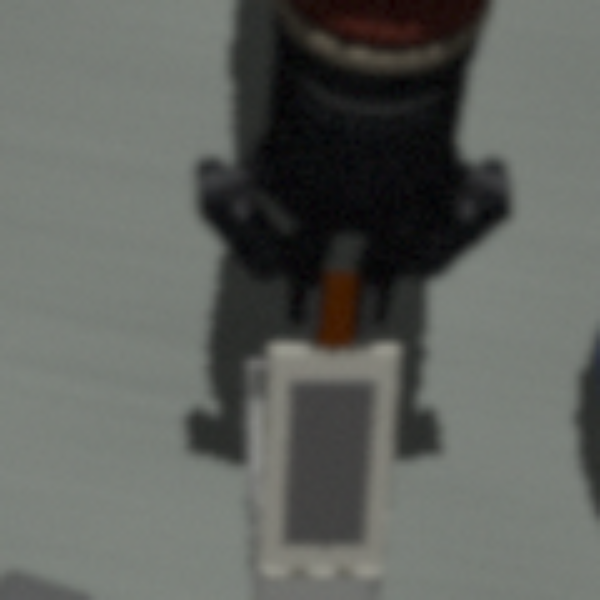

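>>> apply_moves:
  increments:
    - {"twist": [0,0,0],"offset": [0,-0.24,-0.67],"hand": 1.2}
    - {"twist": [0,0,0],"offset": [0,-0.45,-1.36],"hand": 1.2}
    - {"twist": [0,0,0],"offset": [0,-0.62,-2.05],"hand": 1.2}
    - {"twist": [0,0,0],"offset": [0,-0.76,-2.75],"hand": 1.2}
    - {"twist": [0,0,0],"offset": [0,-0.87,-3.46],"hand": 1.2}

```text
time: 4.52
tcp_pos: [0.5748, 0.1263, 0.3399]
orientation: [0.442, 0.552, -0.552, -0.442]
contact_force: [-0.5, 1.2, -1.5]
finger_gap: 0.0154
```

>>> apply_moves:
  increments:
    - {"twist": [0,0,0],"offset": [0,-0.09,-1.0],"hand": 1.2}
    - {"twist": [0,0,0],"offset": [0,-0.1,-2.0],"hand": 1.2}
    - {"twist": [0,0,0],"offset": [0,-0.05,-3.0],"hand": 1.2}
    - {"twist": [0,0,0],"offset": [0,0.08,-4.0],"hand": 1.2}
    - {"twist": [0,0,0],"offset": [0,0.27,-4.97],"hand": 1.2}

```text
time: 4.93
tcp_pos: [0.6235, 0.1373, 0.337]
orientation: [0.442, 0.552, -0.552, -0.442]
contact_force: [-0.8, 0.1, -2.7]
finger_gap: 0.0152
```

```bash
python3 - <<'E'
from h import *
plan([.452,.097,.0415],np.radians(13))
for n,(u,v) in dict(scene=(358,240)).items():
    im=bot.camera(n); cv2.imwrite(f"pics/{n}5.png",cv2.resize(im[v-60:v+60,u-60:u+60],None,fx=5,fy=5)[:,:,::-1])
E
```

```text
t 4.93 off [-0.17 14.05 17.62] | 22.5 twist [ 0.01 -0.33 -0.  ] gp now [0.6236 0.1373 0.182 ] F [-0.8  0.1 -2.7] gap 0.0152
```

View pics/scene5.png

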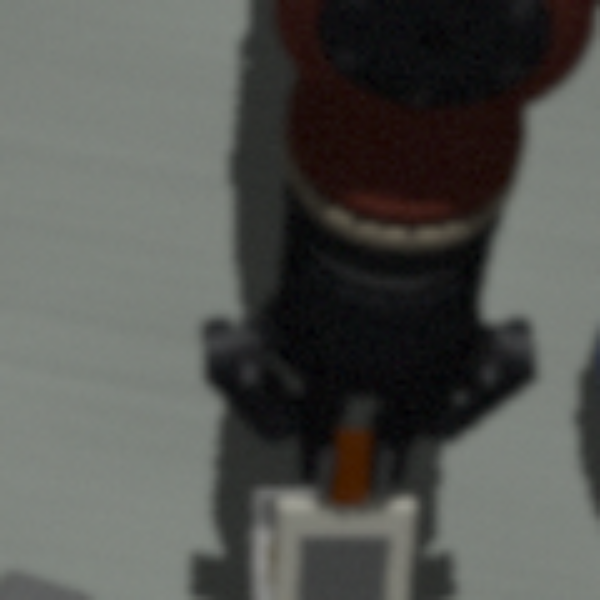

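Lid past upright, about 1.8 rad. Release and lift away.

>>> apply_moves:
  increments:
    - {"twist": [0,0,0],"offset": [0,0,0],"hand": 4.5}
    - {"twist": [0,0,0],"offset": [0,0,0],"hand": 4.5}
    - {"twist": [0,0,0],"offset": [0,-2,0],"hand": 4.5}
    - {"twist": [0,0,0],"offset": [0,-5,0],"hand": 4.5}
    - {"twist": [0,0,0],"offset": [0,-7,3],"hand": 4.5}

```text
time: 5.4
tcp_pos: [0.596, 0.1308, 0.4088]
orientation: [0.443, 0.553, -0.551, -0.441]
contact_force: [-1.4, -0.8, 0.9]
finger_gap: 0.0451
```

```bash
python3 - <<'E'
from h import *
plan([.487,-.08,.12],np.radians(-10))
for n,(u,v) in dict(scene=(358,260)).items():
    im=bot.camera(n); cv2.imwrite(f"pics/{n}6.png",cv2.resize(im[v-60:v+60,u-60:u+60],None,fx=5,fy=5)[:,:,::-1])
print(proj('scene',[.5925-.143*np.cos(1.8),.130,.182]),proj('scene',[.5925-.143*np.cos(2.2),.133,.0415+.143*np.sin(2.2)]))
E
```

```text
t 5.4 off [-18.17  13.32  15.32] | 27.2 twist [ 0.26 22.67  0.03] gp now [0.5967 0.1309 0.2538] F [-1.4 -0.8  0.9] gap 0.0451
(np.float64(363.91794984855676), np.float64(271.25031386909126)) (np.float64(360.216273137155), np.float64(299.20840410872273))
```

View pics/scene6.png

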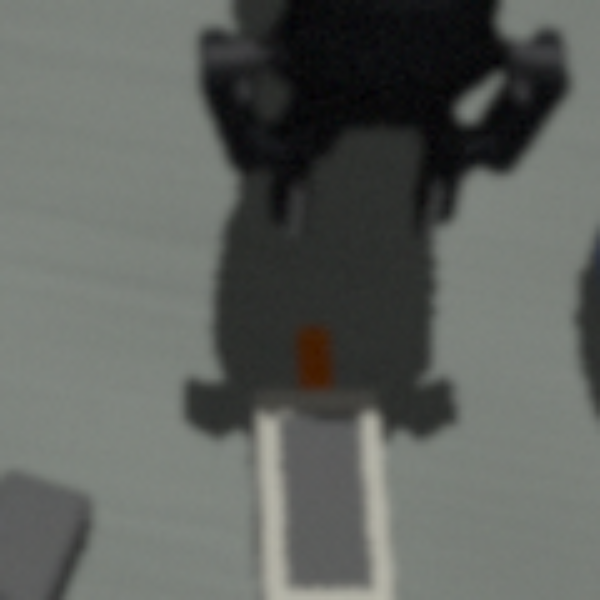

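>>> apply_moves:
  increments:
    - {"twist": [0,0,0],"offset": [0,0,3.5],"hand": 4.5}
    - {"twist": [0,0,0],"offset": [0,0,7],"hand": 4.5}
    - {"twist": [0,0,0],"offset": [0,0,7],"hand": 4.5}

```text
time: 5.7
tcp_pos: [0.5186, 0.1144, 0.4064]
orientation: [-0.44, -0.551, 0.554, 0.443]
contact_force: [1.0, 0.1, 1.2]
finger_gap: 0.045
```

```bash
python3 - <<'E'
from h import *
for n,(u,v) in dict(scene=(358,260),top=(270,190)).items():
    im=bot.camera(n); cv2.imwrite(f"pics/{n}7.png",cv2.resize(im[v-60:v+80,u-60:u+60],None,fx=4,fy=4)[:,:,::-1])
E
```

```text
(no output)
```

View pics/scene7.png

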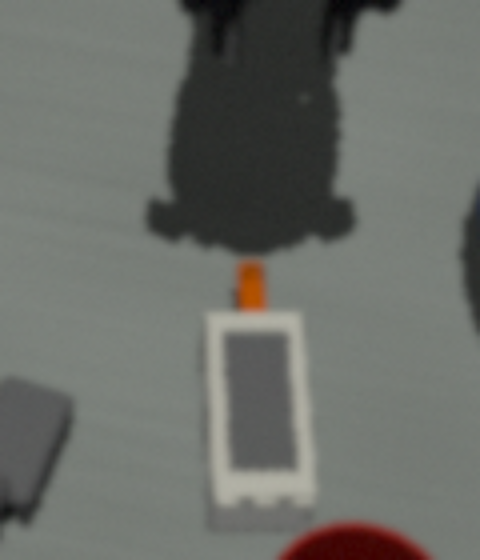

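View pics/top7.png

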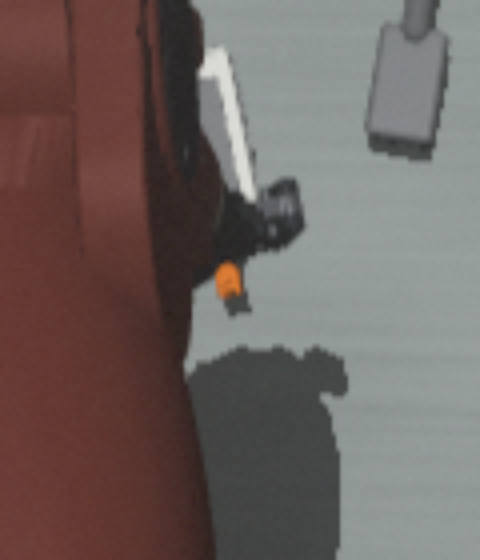

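The box was dragged about +x and the lid fell shut, so this lid is free. Measuring where it is now.

```bash
cat >> h.py <<'E'
def find(n,tag,roi=None):
    im=bot.camera(n);cv2.imwrite(f"pics/{tag}.png",im[:,:,::-1])
    for k,m in masks(im).items():
        if k=='blue':continue
        m=cv2.morphologyEx(m,cv2.MORPH_CLOSE,np.ones((3,3)))
        cs,_=cv2.findContours(m,cv2.RETR_EXTERNAL,cv2.CHAIN_APPROX_NONE)
        for c in cs:
            a=cv2.contourArea(c);(x,y),wh,an=cv2.minAreaRect(c)
            if a<15 or not(150<x<460 and 130<y<340): continue
            z={'orange':.0415,'white':.045}[k]
            print(n,k,round(a),np.round((x,y),1),np.round(wh,1),onz(n,x,y,z).round(4),[onz(n,*p,z).round(3)[:2].tolist() for p in cv2.boxPoints(((x,y),wh,an))] if k=='white' else '')
E
python3 - <<'E'
from h import *
find('scene','s8')
plan([.59,.13,.028],np.radians(12))
E
```

```text
scene orange 48 [360.5 271. ] [10.  5.] [0.5346 0.1184 0.0415] 
scene orange 43 [285.3 240.9] [ 5.1 10.5] [ 0.4882 -0.0796  0.0415] 
scene orange 32 [209.9 211.7] [4.9 9.4] [ 0.4406 -0.296   0.0415] 
scene orange 28 [248.3 156.3] [9.2 4.2] [ 0.221  -0.2604  0.0415] 
scene white 971 [362.7 301.2] [46.7 23.5] [0.6162 0.1371 0.045 ] [[0.563, 0.098], [0.547, 0.151], [0.666, 0.174], [0.681, 0.124]]
scene white 207 [188.7 276.6] [ 7.4 35.2] [ 0.6424 -0.2741  0.045 ] [[0.685, -0.282], [0.593, -0.284], [0.598, -0.265], [0.689, -0.264]]
scene white 819 [270.6 265.6] [21.  45.3] [ 0.5695 -0.0942  0.045 ] [[0.619, -0.13], [0.497, -0.109], [0.518, -0.057], [0.637, -0.08]]
scene white 683 [197.8 235.9] [19.2 42.9] [ 0.5244 -0.2966  0.045 ] [[0.577, -0.324], [0.452, -0.322], [0.469, -0.268], [0.592, -0.273]]
t 5.85 off [ 0.03 22.5  -6.63] | 23.5 twist [ 0.11  0.67 -0.01] gp now [0.5253 0.1152 0.2529] F [ 0.  -0.8  0.4] gap 0.0445
```

Box L now has its origin near (0.616,0.137) with yaw 13°, about 80 mm along its own +x. I'll pinch its width and carry it back.

>>> apply_moves:
  increments:
    - {"twist": [0,0,0],"offset": [0,1,-4],"hand": 8.5}
    - {"twist": [0,0,0],"offset": [0,3.5,-7],"hand": 8.5}
    - {"twist": [0,0,0],"offset": [0,7,-9.3],"hand": 8.5}
    - {"twist": [0,0,0],"offset": [0,11,-9.3],"hand": 8.5}
    - {"twist": [0,0,0],"offset": [0,14,-9.3],"hand": 8.5}

```text
time: 6.27
tcp_pos: [0.6173, 0.1359, 0.2636]
orientation: [-0.442, -0.552, 0.552, 0.442]
contact_force: [-0.7, 0.4, -0.6]
finger_gap: 0.085
```

```bash
python3 - <<'E'
from h import *
plan([.616,.1365,.030],np.radians(13))
E
```

```text
t 6.27 off [0.09 7.86 0.11] | 7.9 twist [-0.01 -0.32  0.  ] gp now [0.6173 0.1359 0.1086] F [-0.7  0.4 -0.6] gap 0.085
```

>>> apply_moves:
  increments:
    - {"twist": [0,0,0],"offset": [0.1,3,0.1],"hand": 8.5}
    - {"twist": [0,0,0],"offset": [0.1,6,0.1],"hand": 8.5}
    - {"twist": [0,0,0],"offset": [0.1,7.8,0.1],"hand": 8.5}
    - {"twist": [0,0,0],"offset": [0.1,7.8,0.1],"hand": 6.5}
    - {"twist": [0,0,0],"offset": [0.1,7.8,0.1],"hand": 5}
  grip_force: 25

```text
time: 6.68
tcp_pos: [0.6151, 0.1364, 0.1883]
orientation: [-0.441, -0.552, 0.552, 0.442]
contact_force: [1.0, 0.3, 0.2]
finger_gap: 0.0633
```

>>> apply_moves:
  increments:
    - {"twist": [0,0,0],"offset": [0,0,0],"hand": 5}
    - {"twist": [0,0,0],"offset": [0,0,0],"hand": 5}
    - {"twist": [0,0,0],"offset": [0,-0.4,0],"hand": 5}
    - {"twist": [0,0,0],"offset": [0,-0.8,0],"hand": 5}
    - {"twist": [0,0,0],"offset": [0,-1,0],"hand": 5}

```text
time: 7.1
tcp_pos: [0.615, 0.1364, 0.2005]
orientation: [0.442, 0.553, -0.552, -0.441]
contact_force: [-0.2, -0.3, -3.0]
finger_gap: 0.0576
```

```bash
python3 - <<'E'
from h import *
plan([.536,.117,.04],np.radians(13))
E
```

```text
t 7.1 off [-0.16  0.53  8.13] | 8.2 twist [ 0.1  -0.33 -0.01] gp now [0.6152 0.1364 0.0455] F [-0.2 -0.3 -3. ] gap 0.0576
```

>>> apply_moves:
  increments:
    - {"twist": [0,0,0],"offset": [0,0,2.2],"hand": 5}
    - {"twist": [0,0,0],"offset": [0,0,4.6],"hand": 5}
    - {"twist": [0,0,0],"offset": [0,0,6.6],"hand": 5}
    - {"twist": [0,0,0],"offset": [0,0,7.8],"hand": 5}
    - {"twist": [0,0,0],"offset": [0,0,8.1],"hand": 5}

```text
time: 7.52
tcp_pos: [0.5336, 0.1183, 0.1995]
orientation: [-0.441, -0.552, 0.553, 0.442]
contact_force: [-0.1, -0.5, -3.2]
finger_gap: 0.0576
```

>>> apply_moves:
  increments:
    - {"twist": [0,0,0],"offset": [0,0.4,0],"hand": 5}
    - {"twist": [0,0,0],"offset": [0,0.8,0],"hand": 5}
    - {"twist": [0,0,0],"offset": [0,1.0,0],"hand": 5}
    - {"twist": [0,0,0],"offset": [0,1.0,0],"hand": 6.5}
    - {"twist": [0,0,0],"offset": [0,1.0,0],"hand": 8.5}

```text
time: 7.93
tcp_pos: [0.5365, 0.1187, 0.1891]
orientation: [0.442, 0.552, -0.552, -0.441]
contact_force: [-0.1, -0.0, 0.6]
finger_gap: 0.0753
```

>>> apply_moves:
  increments:
    - {"twist": [0,0,0],"offset": [0,0,0],"hand": 8.5}
    - {"twist": [0,0,0],"offset": [0,-2.5,0],"hand": 8.5}
    - {"twist": [0,0,0],"offset": [0,-6,0],"hand": 8.5}
    - {"twist": [0,0,0],"offset": [0,-9,2],"hand": 6}
    - {"twist": [0,0,0],"offset": [0,-9,5.5],"hand": 4}

```text
time: 8.35
tcp_pos: [0.4862, 0.1068, 0.2842]
orientation: [0.445, 0.555, -0.549, -0.439]
contact_force: [0.2, -0.8, 0.3]
finger_gap: 0.0636
```

```bash
python3 - <<'E'
from h import *
find('scene','s9')
E
```

```text
scene orange 44 [285.1 240.8] [ 5.4 10.3] [ 0.4881 -0.0801  0.0415] 
scene orange 33 [209.4 211.8] [5.1 9.5] [ 0.4412 -0.2972  0.0415] 
scene orange 28 [248.3 156.3] [9.2 4.2] [ 0.221  -0.2604  0.0415] 
scene white 205 [188.7 276.8] [ 7.4 34.8] [ 0.6429 -0.2741  0.045 ] [[0.685, -0.282], [0.594, -0.284], [0.599, -0.265], [0.689, -0.264]]
scene white 143 [361.5 271.5] [39. 23.] [0.5377 0.1211 0.045 ] [[0.488, 0.084], [0.476, 0.139], [0.585, 0.156], [0.596, 0.104]]
scene white 812 [270.4 265.5] [21.  45.1] [ 0.5693 -0.0947  0.045 ] [[0.619, -0.13], [0.497, -0.111], [0.517, -0.058], [0.636, -0.08]]
scene white 94 [197.9 235.9] [19.  42.7] [ 0.5245 -0.2964  0.045 ] [[0.578, -0.322], [0.452, -0.322], [0.469, -0.269], [0.592, -0.273]]
```

View pics/s9.png

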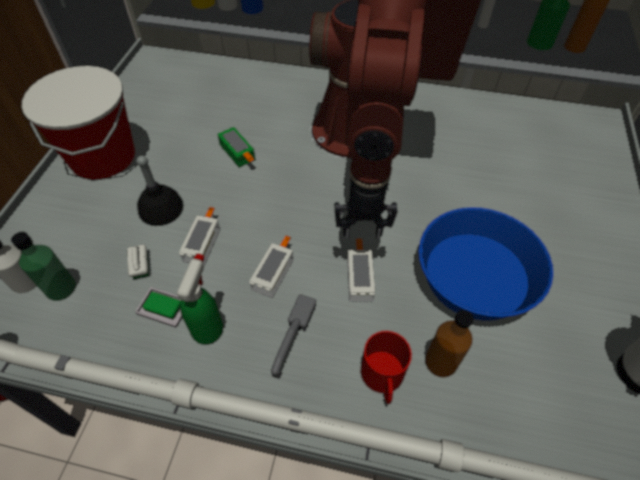

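Box L is back at about (0.538,0.119). The drag came only after about 1.2 rad, when the fingers were close to parallel with the tab. This time I'll grip farther out and lean the tool back along the arc.

```bash
cat >> h.py <<'E'
def gen(yaw,r,seq,flip=False):
    """seq: list of calls, each list of (theta,tilt deg); first elem = start (theta,tilt). prints rows rel. to call start"""
    def pose(th,ti):
        q=down(yaw,np.radians(ti)); ex=np.array([np.cos(yaw),np.sin(yaw),0])
        g=-r*np.cos(th)*ex+np.array([0,0,r*np.sin(th)])
        return q,g-q.apply([0,.155,0])
    cur=seq[0]
    for call in seq[1:]:
        q0,p0=pose(*cur)
        for c in call:
            q,p=pose(*c);o=q0.inv().apply(p-p0)*100
            print('th%.2f'%c[0],'twist x',round(c[1]-cur[1],2),'off',o.round(2).tolist())
        print();cur=call[-1]
def tiltf(th,t0=.5,t1=1.75,m=30): return float(np.clip((th-t0)/(t1-t0),0,1)*m)
E
python3 - <<'E'
from h import *
plan([.4523,.0992,.0425],np.radians(13))
th=np.arange(1,36)*.05
seq=[(0,0)]+[[(t,tiltf(t)) for t in th[i:i+5]] for i in range(0,35,5)]
gen(0,.146,seq)
E
```

```text
t 8.4 off [-0.12  8.26  2.44] | 8.6 twist [-0.19 -0.29  0.01] gp now [0.4756 0.1057 0.125 ] F [-7.4  0.9 -0.4] gap 0.056
th0.05 twist x 0.0 off [0.0, -0.73, -0.02]
th0.10 twist x 0.0 off [0.0, -1.46, -0.07]
th0.15 twist x 0.0 off [0.0, -2.18, -0.16]
th0.20 twist x 0.0 off [0.0, -2.9, -0.29]
th0.25 twist x 0.0 off [0.0, -3.61, -0.45]

th0.30 twist x 0.0 off [0.0, -0.7, -0.2]
th0.35 twist x 0.0 off [0.0, -1.39, -0.43]
th0.40 twist x 0.0 off [0.0, -2.07, -0.7]
th0.45 twist x 0.0 off [0.0, -2.74, -1.0]
th0.50 twist x 0.0 off [0.0, -3.39, -1.33]

th0.55 twist x 1.2 off [0.0, -0.63, -0.69]
th0.60 twist x 2.4 off [0.0, -1.23, -1.41]
th0.65 twist x 3.6 off [0.0, -1.81, -2.16]
th0.70 twist x 4.8 off [0.0, -2.35, -2.94]
th0.75 twist x 6.0 off [0.0, -2.87, -3.75]

th0.80 twist x 1.2 off [0.0, -0.57, -0.78]
th0.85 twist x 2.4 off [0.0, -1.11, -1.58]
th0.90 twist x 3.6 off [0.0, -1.61, -2.42]
th0.95 twist x 4.8 off [0.0, -2.09, -3.27]
th1.00 twist x 6.0 off [0.0, -2.53, -4.16]

th1.05 twist x 1.2 off [0.0, -0.5, -0.86]
th1.10 twist x 2.4 off [0.0, -0.96, -1.74]
th1.15 twist x 3.6 off [0.0, -1.39, -2.64]
th1.20 twist x 4.8 off [0.0, -1.78, -3.56]
th1.25 twist x 6.0 off [0.0, -2.13, -4.51]

th1.30 twist x 1.2 off [0.0, -0.41, -0.92]
th1.35 twist x 2.4 off [0.0, -0.79, -1.87]
th1.40 twist x 3.6 off [0.0, -1.13, -2.83]
th1.45 twist x 4.8 off [0.0, -1.43, -3.8]
th1.50 twist x 6.0 off [0.0, -1.69, -4.8]

th1.55 twist x 1.2 off [0.0, -0.32, -0.98]
th1.60 twist x 2.4 off [0.0, -0.61, -1.97]
th1.65 twist x 3.6 off [0.0, -0.85, -2.98]
th1.70 twist x 4.8 off [0.0, -1.05, -3.99]
th1.75 twist x 6.0 off [0.0, -1.21, -5.02]
```

>>> apply_moves:
  increments:
    - {"twist": [0,0,0],"offset": [-0.1,1,2.4],"hand": 4}
    - {"twist": [0,0,0],"offset": [-0.1,4,2.4],"hand": 4}
    - {"twist": [0,0,0],"offset": [-0.1,7,2.4],"hand": 4}
    - {"twist": [0,0,0],"offset": [-0.1,8.2,2.4],"hand": 4}
    - {"twist": [0,0,0],"offset": [-0.1,8.2,2.4],"hand": 4}
  grip_force: 5

```text
time: 8.82
tcp_pos: [0.4574, 0.1001, 0.1946]
orientation: [-0.441, -0.551, 0.553, 0.443]
contact_force: [-0.6, -0.1, 0.5]
finger_gap: 0.0398
```

```bash
python3 - <<'E'
from h import *
plan([.4523,.0992,.0425],np.radians(13))
n='scene';u,v=358,260
im=bot.camera(n); cv2.imwrite(f"pics/{n}10.png",cv2.resize(im[v-60:v+60,u-60:u+60],None,fx=5,fy=5)[:,:,::-1])
E
```

```text
t 8.82 off [ 0.02 -0.29  0.52] | 0.6 twist [-0.26 -0.33  0.04] gp now [0.4566 0.1001 0.0396] F [-0.6 -0.1  0.5] gap 0.0398
```

View pics/scene10.png

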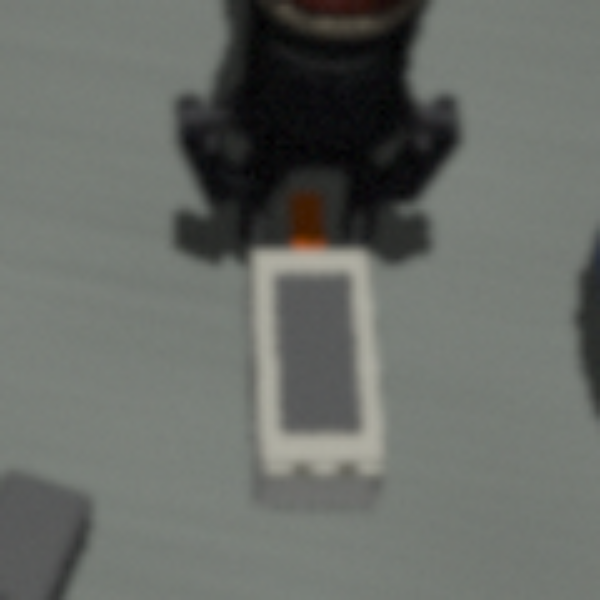

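The tab (crop x≈308) lies between the fingers (centre ≈302). Back off 5 mm and close.

>>> apply_moves:
  increments:
    - {"twist": [0,0,0],"offset": [0,-0.2,0.5],"hand": 4}
    - {"twist": [0,0,0],"offset": [0,-0.2,0.5],"hand": 2.2}
    - {"twist": [0,0,0],"offset": [0,-0.2,0.5],"hand": 1.3}
    - {"twist": [0,0,0],"offset": [0,-0.2,0.5],"hand": 1.3}
    - {"twist": [0,0,0],"offset": [0,-0.2,0.5],"hand": 1.3}

```text
time: 9.28
tcp_pos: [0.4542, 0.0992, 0.1998]
orientation: [0.442, 0.553, -0.552, -0.441]
contact_force: [0.1, 0.3, 6.1]
finger_gap: 0.0152
```

>>> apply_moves:
  increments:
    - {"twist": [0,0,0],"offset": [0,-0.73,-0.02],"hand": 1.3}
    - {"twist": [0,0,0],"offset": [0,-1.46,-0.07],"hand": 1.3}
    - {"twist": [0,0,0],"offset": [0,-2.18,-0.16],"hand": 1.3}
    - {"twist": [0,0,0],"offset": [0,-2.9,-0.29],"hand": 1.3}
    - {"twist": [0,0,0],"offset": [0,-3.61,-0.45],"hand": 1.3}

```text
time: 9.7
tcp_pos: [0.4583, 0.1002, 0.2361]
orientation: [0.442, 0.552, -0.552, -0.442]
contact_force: [-0.1, 0.9, -2.0]
finger_gap: 0.015
```

>>> apply_moves:
  increments:
    - {"twist": [0,0,0],"offset": [0,-0.7,-0.2],"hand": 1.3}
    - {"twist": [0,0,0],"offset": [0,-1.39,-0.43],"hand": 1.3}
    - {"twist": [0,0,0],"offset": [0,-2.07,-0.7],"hand": 1.3}
    - {"twist": [0,0,0],"offset": [0,-2.74,-1.0],"hand": 1.3}
    - {"twist": [0,0,0],"offset": [0,-3.39,-1.33],"hand": 1.3}

```text
time: 10.12
tcp_pos: [0.4714, 0.1031, 0.2697]
orientation: [-0.442, -0.552, 0.552, 0.442]
contact_force: [0.7, 0.1, -2.2]
finger_gap: 0.0149
```

>>> apply_moves:
  increments:
    - {"twist": [1.2,0,0],"offset": [0,-0.63,-0.69],"hand": 1.3}
    - {"twist": [2.4,0,0],"offset": [0,-1.23,-1.41],"hand": 1.3}
    - {"twist": [3.6,0,0],"offset": [0,-1.81,-2.16],"hand": 1.3}
    - {"twist": [4.8,0,0],"offset": [0,-2.35,-2.94],"hand": 1.3}
    - {"twist": [6,0,0],"offset": [0,-2.87,-3.75],"hand": 1.3}

```text
time: 10.53
tcp_pos: [0.5081, 0.1114, 0.2983]
orientation: [-0.418, -0.522, 0.581, 0.465]
contact_force: [0.6, 0.3, -1.8]
finger_gap: 0.0151
```

```bash
python3 - <<'E'
from h import *
plan([.4523,.0992,.0425],np.radians(13))
n='scene';u,v=358,260
im=bot.camera(n); cv2.imwrite(f"pics/{n}11.png",cv2.resize(im[v-60:v+60,u-60:u+60],None,fx=5,fy=5)[:,:,::-1])
E
```

```text
t 10.53 off [ 0.04 10.63  4.61] | 11.6 twist [-6.08 -0.33  0.01] gp now [0.4921 0.1078 0.1442] F [ 0.6  0.3 -1.8] gap 0.0151
```

View pics/scene11.png

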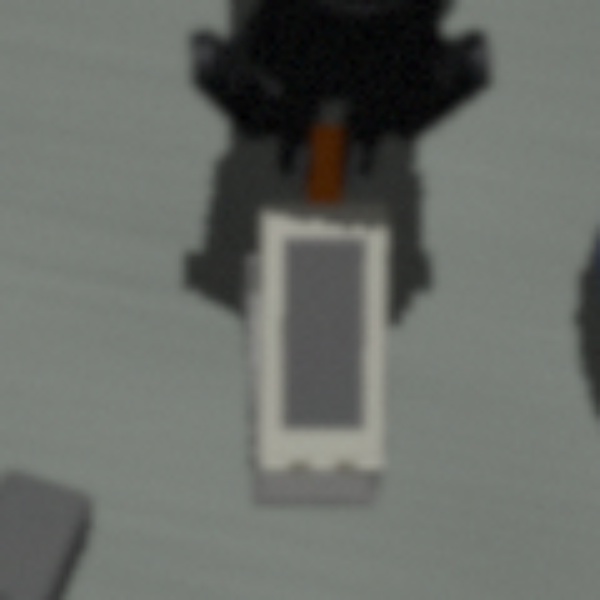

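The box hasn't moved (far bottom edge still at row ≈500). Continuing.

>>> apply_moves:
  increments:
    - {"twist": [1.2,0,0],"offset": [0,-0.57,-0.78],"hand": 1.3}
    - {"twist": [2.4,0,0],"offset": [0,-1.11,-1.58],"hand": 1.3}
    - {"twist": [3.6,0,0],"offset": [0,-1.61,-2.42],"hand": 1.3}
    - {"twist": [4.8,0,0],"offset": [0,-2.09,-3.27],"hand": 1.3}
    - {"twist": [6,0,0],"offset": [0,-2.53,-4.16],"hand": 1.3}

```text
time: 11.0
tcp_pos: [0.5508, 0.121, 0.3187]
orientation: [-0.393, -0.491, 0.607, 0.486]
contact_force: [-0.3, -0.1, -2.8]
finger_gap: 0.0158
```

>>> apply_moves:
  increments:
    - {"twist": [1.2,0,0],"offset": [0,-0.5,-0.86],"hand": 1.3}
    - {"twist": [2.4,0,0],"offset": [0,-0.96,-1.74],"hand": 1.3}
    - {"twist": [3.6,0,0],"offset": [0,-1.39,-2.64],"hand": 1.3}
    - {"twist": [4.8,0,0],"offset": [0,-1.78,-3.56],"hand": 1.3}
    - {"twist": [6,0,0],"offset": [0,-2.13,-4.51],"hand": 1.3}

```text
time: 11.42
tcp_pos: [0.5983, 0.1316, 0.3299]
orientation: [-0.367, -0.459, 0.632, 0.506]
contact_force: [0.1, 0.1, -3.2]
finger_gap: 0.015
```

```bash
python3 - <<'E'
from h import *
plan([.4523,.0992,.0425],np.radians(13))
n='scene';u,v=358,260
im=bot.camera(n); cv2.imwrite(f"pics/{n}12.png",cv2.resize(im[v-60:v+60,u-60:u+60],None,fx=5,fy=5)[:,:,::-1])
E
```

```text
t 11.42 off [ 0.04 17.23 10.11] | 20.0 twist [-18.08  -0.33   0.05] gp now [0.5514 0.1211 0.1826] F [ 0.1  0.1 -3.2] gap 0.015
```

View pics/scene12.png

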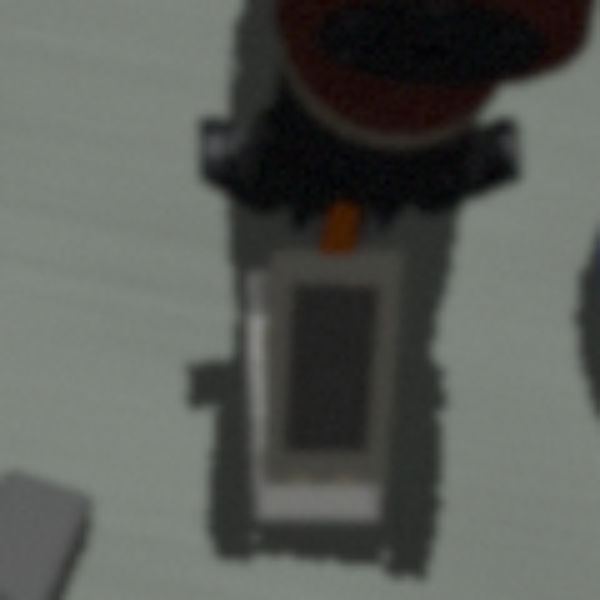

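The box has begun to slide, by about 10 mm (far edge now row ≈520). From here I turn the tool fully with the lid so nothing twists in the grip, and ease the grip.

```bash
python3 - <<'E'
from h import *
t=1.25+np.arange(1,11)*.05
f=lambda t:18+np.degrees(t-1.25)
gen(0,.146,[(1.25,18)]+[[(x,f(x)) for x in t[i:i+5]] for i in (0,5)])
E
```

```text
th1.30 twist x 2.86 off [0.0, -0.4, -1.37]
th1.35 twist x 5.73 off [0.0, -0.73, -2.76]
th1.40 twist x 8.59 off [0.0, -0.99, -4.17]
th1.45 twist x 11.46 off [0.0, -1.18, -5.59]
th1.50 twist x 14.32 off [0.0, -1.3, -7.01]

th1.55 twist x 2.86 off [0.0, -0.4, -1.37]
th1.60 twist x 5.73 off [0.0, -0.73, -2.76]
th1.65 twist x 8.59 off [0.0, -0.99, -4.17]
th1.70 twist x 11.46 off [0.0, -1.18, -5.59]
th1.75 twist x 14.32 off [0.0, -1.3, -7.01]
```

>>> apply_moves:
  increments:
    - {"twist": [2.86,0,0],"offset": [0,-0.4,-1.37],"hand": 1.4}
    - {"twist": [5.73,0,0],"offset": [0,-0.73,-2.76],"hand": 1.4}
    - {"twist": [8.59,0,0],"offset": [0,-0.99,-4.17],"hand": 1.4}
    - {"twist": [11.46,0,0],"offset": [0,-1.18,-5.59],"hand": 1.4}
    - {"twist": [14.32,0,0],"offset": [0,-1.3,-7.01],"hand": 1.4}

```text
time: 11.88
tcp_pos: [0.6673, 0.1471, 0.3209]
orientation: [-0.301, -0.376, 0.684, 0.547]
contact_force: [1.5, -0.1, -2.4]
finger_gap: 0.0154
```

```bash
python3 - <<'E'
from h import *
plan([.4523,.0992,.0425],np.radians(13))
n='scene';u,v=358,260
im=bot.camera(n); cv2.imwrite(f"pics/{n}13.png",cv2.resize(im[v-60:v+60,u-60:u+60],None,fx=5,fy=5)[:,:,::-1])
E
```

```text
t 11.88 off [ 0.04 22.21 11.99] | 25.2 twist [-32.38  -0.32   0.09] gp now [0.5863 0.1289 0.19  ] F [ 1.5 -0.1 -2.4] gap 0.0154
```

View pics/scene13.png

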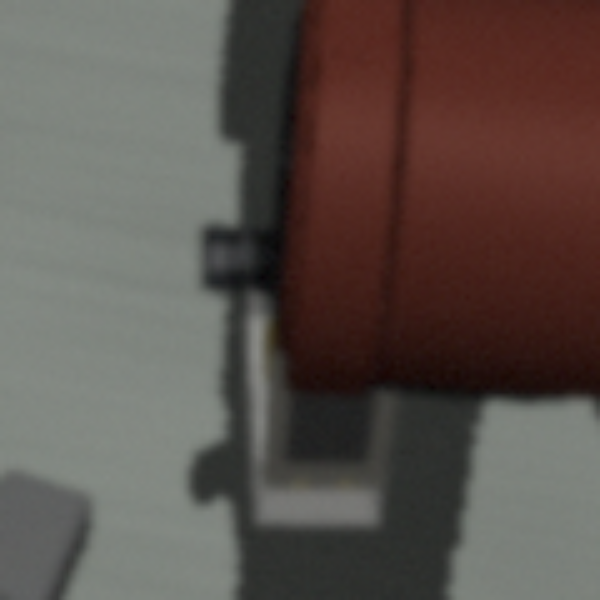

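Box steady (row ≈525). Continuing to 1.75 rad.

>>> apply_moves:
  increments:
    - {"twist": [2.86,0,0],"offset": [0,-0.4,-1.37],"hand": 1.4}
    - {"twist": [5.73,0,0],"offset": [0,-0.73,-2.76],"hand": 1.4}
    - {"twist": [8.59,0,0],"offset": [0,-0.99,-4.17],"hand": 1.4}
    - {"twist": [11.46,0,0],"offset": [0,-1.18,-5.59],"hand": 1.4}
    - {"twist": [14.32,0,0],"offset": [0,-1.3,-7.01],"hand": 1.4}

```text
time: 12.35
tcp_pos: [0.6426, 0.1412, 0.2717]
orientation: [-0.246, -0.308, 0.718, 0.573]
contact_force: [4.0, 2.7, -1.1]
finger_gap: 0.0152
```

```bash
python3 - <<'E'
from h import *
plan([.4523,.0992,.0425],np.radians(13))
n='scene';u,v=358,270
im=bot.camera(n); cv2.imwrite(f"pics/{n}14.png",cv2.resize(im[v-60:v+60,u-60:u+60],None,fx=5,fy=5)[:,:,::-1])
E
```

```text
t 12.35 off [ 0.12 18.81  9.01] | 20.9 twist [-4.357e+01 -2.500e-01  2.000e-02] gp now [0.5385 0.1174 0.1594] F [ 4.   2.7 -1.1] gap 0.0152
```

View pics/scene14.png

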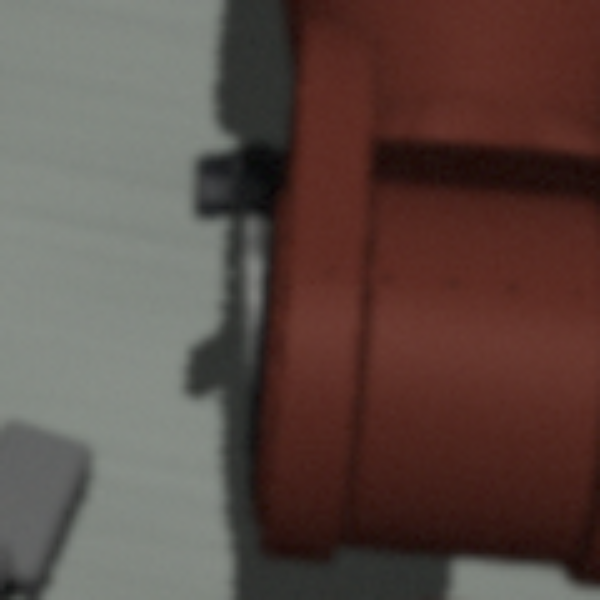

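The last call ran into a reach or joint limit and pulled the lid back. Checking the joints.

```bash
python3 - <<'E'
from h import *
s=bot.state();print(s['joint_positions'].round(3),s['tcp_pos'].round(3),s['contact_force'].round(1))
E
```

```text
[ 0.121  1.106  0.788  2.019 -0.071 -0.072] [0.641 0.141 0.269] [-5.8 -2.1  7.6]
```

>>> apply_moves:
  increments:
    - {"twist": [0,0,0],"offset": [0,0,0],"hand": 4}
    - {"twist": [0,0,0],"offset": [0,0,0],"hand": 4}
    - {"twist": [0,0,0],"offset": [0,0,0],"hand": 4}

```text
time: 12.65
tcp_pos: [0.6435, 0.1411, 0.2719]
orientation: [-0.247, -0.308, 0.718, 0.573]
contact_force: [-2.9, -1.9, 5.7]
finger_gap: 0.0401
```

```bash
python3 - <<'E'
from h import *
s=bot.state();print(s['joint_positions'].round(3),s['tcp_pos'].round(3),s['contact_force'].round(1))
plan([.52,.115,.25],np.radians(13))
n='scene';u,v=358,270
im=bot.camera(n); cv2.imwrite(f"pics/{n}15.png",im[:,:,::-1])
E
```

```text
[ 0.121  1.104  0.798  2.02  -0.071 -0.073] [0.643 0.141 0.272] [-2.9 -1.9  5.7]
t 12.65 off [ 0.16 -0.98 18.32] | 18.3 twist [-4.346e+01 -2.600e-01 -1.000e-02] gp now [0.5395 0.1174 0.1594] F [-2.9 -1.9  5.7] gap 0.0401
```

View pics/scene15.png

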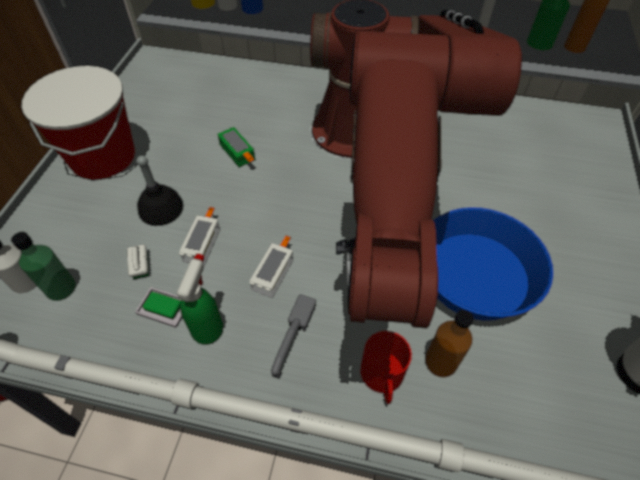

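>>> apply_moves:
  increments:
    - {"twist": [-7,0,0],"offset": [0,-1,2.5],"hand": 4}
    - {"twist": [-14,0,0],"offset": [0,-1.8,5.5],"hand": 4}
    - {"twist": [-21,0,0],"offset": [0,-2,9],"hand": 4}
    - {"twist": [-28,0,0],"offset": [0,-2,12],"hand": 4}
    - {"twist": [-35,0,0],"offset": [0,-2,15],"hand": 4}

```text
time: 13.12
tcp_pos: [0.5505, 0.1203, 0.3901]
orientation: [-0.405, -0.506, 0.595, 0.475]
contact_force: [0.2, -0.3, 0.5]
finger_gap: 0.0397
```

```bash
python3 - <<'E'
from h import *
s=bot.state();print(s['joint_positions'].round(3),s['tcp_pos'].round(3),s['contact_force'].round(1))
plan([.46,.1,.15],np.radians(13))
find('scene','s16')
E
```

```text
[ 0.092  0.456  0.045  1.319 -0.023 -0.129] [0.551 0.12  0.39 ] [ 0.2 -0.3  0.5]
t 13.12 off [0.04 9.88 7.81] | 12.6 twist [-9.15 -0.23 -0.11] gp now [0.5266 0.1145 0.2371] F [ 0.2 -0.3  0.5] gap 0.0397
scene orange 44 [285.1 240.8] [ 5.4 10.3] [ 0.4881 -0.0801  0.0415] 
scene orange 33 [209.9 211.7] [4.9 9.4] [ 0.4406 -0.296   0.0415] 
scene orange 32 [248.3 156.3] [9.2 4.2] [ 0.221  -0.2604  0.0415] 
scene white 154 [361.2 284. ] [30.9 23.2] [0.572  0.1261 0.045 ] [[0.537, 0.091], [0.523, 0.144], [0.605, 0.16], [0.619, 0.109]]
scene white 228 [188.8 276.7] [ 7.8 35.3] [ 0.6426 -0.2739  0.045 ] [[0.685, -0.283], [0.593, -0.284], [0.598, -0.264], [0.69, -0.264]]
scene white 837 [270. 266.] [21.3 46.3] [ 0.571  -0.0952  0.045 ] [[0.623, -0.13], [0.497, -0.112], [0.517, -0.059], [0.639, -0.08]]
scene white 704 [197.5 235.8] [19.9 43.2] [ 0.5242 -0.2975  0.045 ] [[0.579, -0.323], [0.451, -0.326], [0.467, -0.27], [0.592, -0.271]]
```

View pics/s16.png

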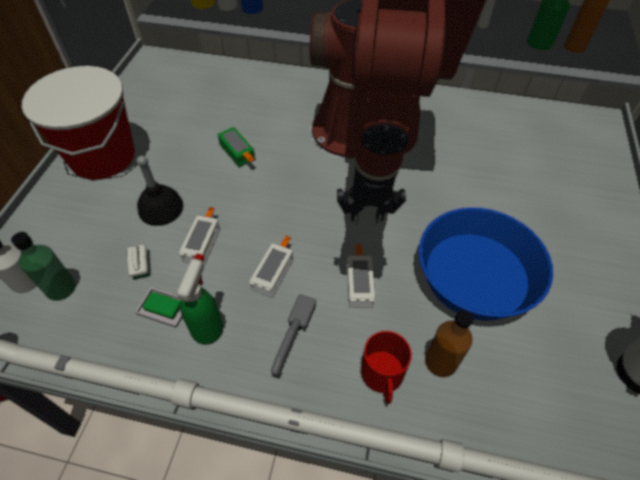

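```bash
python3 - <<'E'
from h import *
plan([.43,.0925,.13],np.radians(13),tilt=np.radians(-20))
E
```

```text
t 13.17 off [-0.11 14.43 15.1 ] | 20.9 twist [-28.44  -0.17  -0.19] gp now [0.5222 0.1143 0.243 ] F [0.1 1.  4.7] gap 0.0398
```

>>> apply_moves:
  increments:
    - {"twist": [-6,0,0],"offset": [-0.1,1,3.3],"hand": 4}
    - {"twist": [-12,0,0],"offset": [-0.1,3.5,6.5],"hand": 4}
    - {"twist": [-18,0,0],"offset": [-0.1,6.5,9.5],"hand": 4}
    - {"twist": [-24,0,0],"offset": [-0.1,9.5,12],"hand": 4}
    - {"twist": [-28.5,0,0],"offset": [-0.1,12.5,14.5],"hand": 4}

```text
time: 13.58
tcp_pos: [0.4184, 0.0889, 0.3127]
orientation: [0.505, 0.631, -0.461, -0.367]
contact_force: [1.3, 0.5, -1.7]
finger_gap: 0.0398
```

>>> apply_moves:
  increments:
    - {"twist": [0,0,0],"offset": [0,0,0],"hand": 4}

```text
time: 13.67
tcp_pos: [0.4056, 0.0885, 0.3029]
orientation: [0.499, 0.626, -0.467, -0.375]
contact_force: [-5.4, -0.4, -3.9]
finger_gap: 0.0401
```

```bash
python3 - <<'E'
from h import *
find('scene','s17')
find('top','t17')
plan([.4713,.1022,.0425],np.radians(13),tilt=np.radians(-20))
im=cv2.imread('pics/s17.png');cv2.imwrite('pics/s17c.png',cv2.resize(im[200:320,298:418],None,fx=5,fy=5))
E
```

```text
scene orange 43 [358.5 249. ] [ 5. 10.] [0.4721 0.1029 0.0415] 
scene orange 42 [285.1 240.8] [ 5.1 10.5] [ 0.488  -0.08    0.0415] 
scene orange 30 [209.6 211.8] [4.5 8.9] [ 0.4411 -0.2966  0.0415] 
scene orange 25 [248.  156.5] [9.2 3.5] [ 0.2221 -0.2608  0.0415] 
scene white 176 [188.5 276.7] [ 6.5 34. ] [ 0.6428 -0.2744  0.045 ] [[0.685, -0.281], [0.596, -0.284], [0.599, -0.267], [0.688, -0.265]]
scene white 118 [360.9 277.3] [42.  22.2] [0.5542 0.1223 0.045 ] [[0.504, 0.083], [0.488, 0.135], [0.602, 0.159], [0.617, 0.111]]
scene white 29 [188.  250.8] [13.9  5. ] [ 0.5728 -0.3037  0.045 ] [[0.576, -0.322], [0.562, -0.322], [0.57, -0.286], [0.584, -0.285]]
scene white 90 [270.9 265.8] [19.9 44.6] [ 0.5698 -0.0933  0.045 ] [[0.618, -0.128], [0.499, -0.106], [0.52, -0.057], [0.636, -0.082]]
scene white 18 [205.9 218.6] [17.5  3.2] [ 0.4673 -0.2966  0.045 ] [[0.471, -0.32], [0.46, -0.321], [0.464, -0.274], [0.474, -0.272]]
top orange 68 [411.5 322.5] [14.1  5.7] [ 0.2262 -0.2601  0.0415] 
top orange 62 [427.5 236.5] [13.  5.] [ 0.4452 -0.2984  0.0415] 
top orange 35 [270.6 218.8] [9.2 5.5] [0.4822 0.1039 0.0415] 
top orange 57 [342.9 216.5] [ 5.5 13.1] [ 0.492  -0.0814  0.0415] 
top white 972 [428.  205.5] [47. 22.] [ 0.5243 -0.2981  0.045 ] [[0.584, -0.269], [0.585, -0.326], [0.465, -0.327], [0.464, -0.271]]
top white 962 [264.9 190.3] [47.3 22. ] [0.5547 0.12   0.045 ] [[0.608, 0.161], [0.62, 0.106], [0.502, 0.079], [0.489, 0.134]]
top white 952 [348.9 185.9] [21.8 47.3] [ 0.5706 -0.0952  0.045 ] [[0.516, -0.057], [0.636, -0.078], [0.626, -0.133], [0.506, -0.112]]
top white 142 [434.4 134.5] [39.6 25.9] [ 0.7081 -0.3126  0.045 ] [[0.68, -0.258], [0.747, -0.266], [0.736, -0.367], [0.669, -0.359]]
t 13.77 off [ 0.08 11.85  3.29] | 12.3 twist [-2.95 -0.26 -0.1 ] gp now [0.461  0.0988 0.1629] F [ 1.8 -0.1  1.3] gap 0.0398
```

View pics/s17c.png

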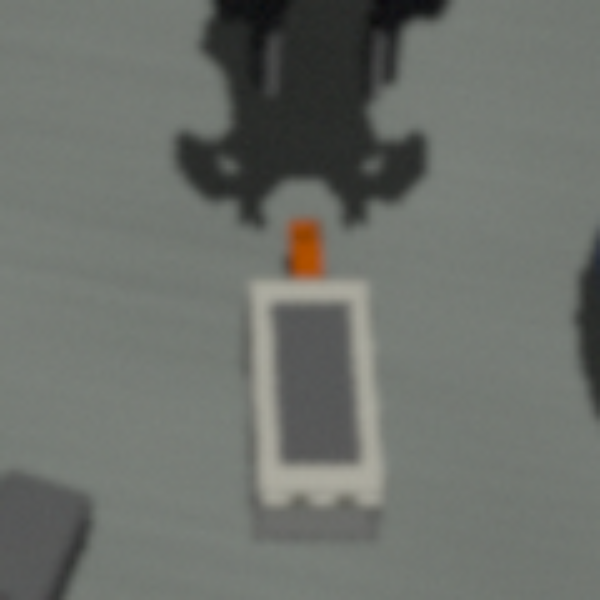

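>>> apply_moves:
  increments:
    - {"twist": [-3,0,0],"offset": [0.08,1,3.5],"hand": 4}
    - {"twist": [-3,0,0],"offset": [0.08,4.5,3.5],"hand": 4}
    - {"twist": [-3,0,0],"offset": [0.08,8,3.5],"hand": 4}
    - {"twist": [-3,0,0],"offset": [0.08,11.5,3.5],"hand": 4}
    - {"twist": [-3,0,0],"offset": [0.08,11.7,3.5],"hand": 4}

```text
time: 14.18
tcp_pos: [0.423, 0.0901, 0.1861]
orientation: [0.512, 0.64, -0.448, -0.358]
contact_force: [-0.5, 0.2, -0.0]
finger_gap: 0.0399
```

>>> apply_moves:
  increments:
    - {"twist": [0,0,0],"offset": [0,0,0],"hand": 4}

```text
time: 14.27
tcp_pos: [0.4223, 0.0901, 0.1892]
orientation: [0.512, 0.64, -0.448, -0.357]
contact_force: [-0.3, -0.3, 0.1]
finger_gap: 0.0398
```

```bash
python3 - <<'E'
from h import *
plan([.4688,.1012,.0425],np.radians(13),tilt=np.radians(-20))
n='scene';u,v=358,260
im=bot.camera(n); cv2.imwrite(f"pics/{n}18.png",cv2.resize(im[v-60:v+60,u-60:u+60],None,fx=5,fy=5)[:,:,::-1])
f=lambda t: -20 if t<=.9 else min(-20+np.degrees(t-.9),20)
t=np.arange(1,36)*.05
gen(0,.146,[(0,-20)]+[[(x,f(x)) for x in t[i:i+5]] for i in range(0,35,5)])
E
```

```text
t 14.27 off [ 0.03 -0.08  0.52] | 0.5 twist [ 0.12 -0.21 -0.11] gp now [0.4743 0.1018 0.0437] F [-0.3 -0.3  0.1] gap 0.0398
th0.05 twist x 0 off [0.0, -0.68, -0.27]
th0.10 twist x 0 off [0.0, -1.34, -0.57]
th0.15 twist x 0 off [0.0, -1.99, -0.9]
th0.20 twist x 0 off [0.0, -2.63, -1.27]
th0.25 twist x 0 off [0.0, -3.24, -1.66]

th0.30 twist x 0 off [0.0, -0.59, -0.43]
th0.35 twist x 0 off [0.0, -1.16, -0.88]
th0.40 twist x 0 off [0.0, -1.71, -1.37]
th0.45 twist x 0 off [0.0, -2.23, -1.88]
th0.50 twist x 0 off [0.0, -2.73, -2.41]

th0.55 twist x 0 off [0.0, -0.47, -0.56]
th0.60 twist x 0 off [0.0, -0.91, -1.14]
th0.65 twist x 0 off [0.0, -1.32, -1.75]
th0.70 twist x 0 off [0.0, -1.7, -2.37]
th0.75 twist x 0 off [0.0, -2.05, -3.01]

th0.80 twist x 0 off [0.0, -0.32, -0.66]
th0.85 twist x 0 off [0.0, -0.6, -1.33]
th0.90 twist x 0 off [0.0, -0.85, -2.02]
th0.95 twist x 2.86 off [0.0, -1.04, -3.49]
th1.00 twist x 5.73 off [0.0, -1.16, -4.97]

th1.05 twist x 2.86 off [0.0, -0.19, -1.47]
th1.10 twist x 5.73 off [0.0, -0.31, -2.95]
th1.15 twist x 8.59 off [0.0, -0.36, -4.44]
th1.20 twist x 11.46 off [0.0, -0.33, -5.92]
th1.25 twist x 14.32 off [0.0, -0.23, -7.41]

th1.30 twist x 2.86 off [0.0, -0.19, -1.47]
th1.35 twist x 5.73 off [0.0, -0.31, -2.95]
th1.40 twist x 8.59 off [0.0, -0.36, -4.44]
th1.45 twist x 11.46 off [0.0, -0.33, -5.92]
th1.50 twist x 14.32 off [0.0, -0.23, -7.41]

th1.55 twist x 2.86 off [0.0, -0.19, -1.47]
th1.60 twist x 5.62 off [0.0, -0.32, -2.92]
th1.65 twist x 5.62 off [0.0, -0.46, -3.64]
th1.70 twist x 5.62 off [0.0, -0.57, -4.36]
th1.75 twist x 5.62 off [0.0, -0.64, -5.09]
```

View pics/scene18.png

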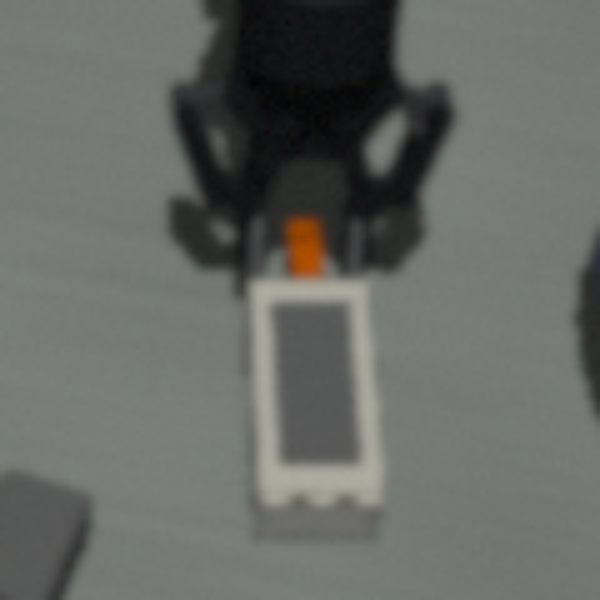

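>>> apply_moves:
  increments:
    - {"twist": [0,0,0],"offset": [0,-0.1,0.55],"hand": 4}
    - {"twist": [0,0,0],"offset": [0,-0.1,0.55],"hand": 2.2}
    - {"twist": [0,0,0],"offset": [0,-0.1,0.55],"hand": 1.45}
    - {"twist": [0,0,0],"offset": [0,-0.1,0.55],"hand": 1.45}
    - {"twist": [0,0,0],"offset": [0,-0.1,0.55],"hand": 1.45}
  grip_force: 5

```text
time: 14.73
tcp_pos: [0.4154, 0.0888, 0.1902]
orientation: [0.513, 0.641, -0.446, -0.356]
contact_force: [-2.8, -0.9, 7.4]
finger_gap: 0.0151
```

>>> apply_moves:
  increments:
    - {"twist": [0,0,0],"offset": [0,-0.68,-0.27],"hand": 1.45}
    - {"twist": [0,0,0],"offset": [0,-1.34,-0.57],"hand": 1.45}
    - {"twist": [0,0,0],"offset": [0,-1.99,-0.9],"hand": 1.45}
    - {"twist": [0,0,0],"offset": [0,-2.63,-1.27],"hand": 1.45}
    - {"twist": [0,0,0],"offset": [0,-3.24,-1.66],"hand": 1.45}

```text
time: 15.15
tcp_pos: [0.4191, 0.0897, 0.226]
orientation: [0.513, 0.641, -0.447, -0.356]
contact_force: [1.1, 0.2, -1.2]
finger_gap: 0.0154
```

>>> apply_moves:
  increments:
    - {"twist": [0,0,0],"offset": [0,-0.59,-0.43],"hand": 1.45}
    - {"twist": [0,0,0],"offset": [0,-1.16,-0.88],"hand": 1.45}
    - {"twist": [0,0,0],"offset": [0,-1.71,-1.37],"hand": 1.45}
    - {"twist": [0,0,0],"offset": [0,-2.23,-1.88],"hand": 1.45}
    - {"twist": [0,0,0],"offset": [0,-2.73,-2.41],"hand": 1.45}

```text
time: 15.57
tcp_pos: [0.4321, 0.0927, 0.2597]
orientation: [0.512, 0.641, -0.447, -0.356]
contact_force: [-0.5, -0.7, -2.4]
finger_gap: 0.0155
```

>>> apply_moves:
  increments:
    - {"twist": [0,0,0],"offset": [0,-0.47,-0.56],"hand": 1.45}
    - {"twist": [0,0,0],"offset": [0,-0.91,-1.14],"hand": 1.45}
    - {"twist": [0,0,0],"offset": [0,-1.32,-1.75],"hand": 1.45}
    - {"twist": [0,0,0],"offset": [0,-1.7,-2.37],"hand": 1.45}
    - {"twist": [0,0,0],"offset": [0,-2.05,-3.01],"hand": 1.45}

```text
time: 15.98
tcp_pos: [0.4529, 0.0974, 0.2892]
orientation: [0.512, 0.641, -0.447, -0.357]
contact_force: [-0.5, -0.1, -2.1]
finger_gap: 0.0156
```

```bash
python3 - <<'E'
from h import *
plan([.4688,.1012,.0425],np.radians(13),tilt=np.radians(-20))
n='scene';u,v=358,260
im=bot.camera(n); cv2.imwrite(f"pics/{n}19.png",cv2.resize(im[v-60:v+60,u-60:u+60],None,fx=5,fy=5)[:,:,::-1])
E
```

```text
t 15.98 off [0.   8.21 6.94] | 10.7 twist [ 0.28 -0.22 -0.14] gp now [0.5053 0.1092 0.1438] F [-0.5 -0.1 -2.1] gap 0.0156
```

View pics/scene19.png

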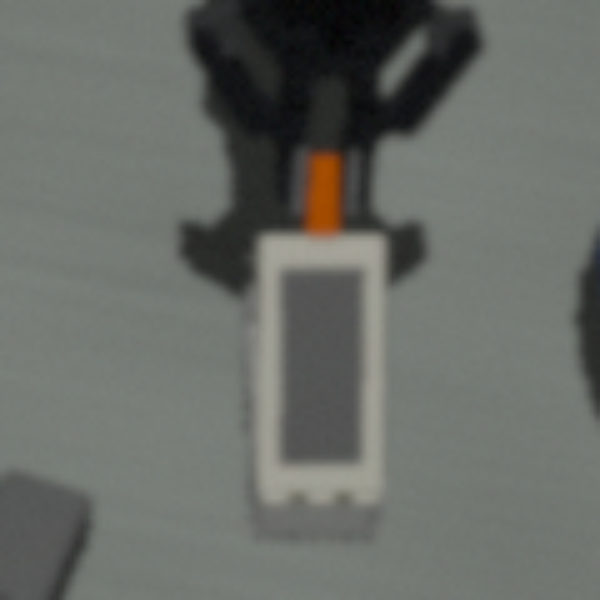

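Box stationary (bottom row ≈538). Continuing with the tool following the lid.

>>> apply_moves:
  increments:
    - {"twist": [0,0,0],"offset": [0,-0.32,-0.66],"hand": 1.45}
    - {"twist": [0,0,0],"offset": [0,-0.6,-1.33],"hand": 1.45}
    - {"twist": [0,0,0],"offset": [0,-0.85,-2.02],"hand": 1.45}
    - {"twist": [2.86,0,0],"offset": [0,-1.04,-3.49],"hand": 1.45}
    - {"twist": [5.73,0,0],"offset": [0,-1.16,-4.97],"hand": 1.45}

```text
time: 16.45
tcp_pos: [0.4942, 0.1069, 0.3174]
orientation: [0.494, 0.617, -0.479, -0.382]
contact_force: [0.5, 0.8, -2.3]
finger_gap: 0.0156
```

>>> apply_moves:
  increments:
    - {"twist": [2.86,0,0],"offset": [0,-0.19,-1.47],"hand": 1.45}
    - {"twist": [5.73,0,0],"offset": [0,-0.31,-2.95],"hand": 1.45}
    - {"twist": [8.59,0,0],"offset": [0,-0.36,-4.44],"hand": 1.45}
    - {"twist": [11.46,0,0],"offset": [0,-0.33,-5.92],"hand": 1.45}
    - {"twist": [14.32,0,0],"offset": [0,-0.23,-7.41],"hand": 1.45}

```text
time: 16.87
tcp_pos: [0.5644, 0.1228, 0.3381]
orientation: [0.442, 0.553, -0.552, -0.441]
contact_force: [0.7, -0.2, -2.6]
finger_gap: 0.0152
```

```bash
python3 - <<'E'
from h import *
plan([.4688,.1012,.0425],np.radians(13),tilt=np.radians(-20))
n='scene';u,v=358,260
im=bot.camera(n); cv2.imwrite(f"pics/{n}20.png",cv2.resize(im[v-60:v+60,u-60:u+60],None,fx=5,fy=5)[:,:,::-1])
E
```

```text
t 16.87 off [-0.   14.97 15.13] | 21.3 twist [-19.88  -0.23  -0.1 ] gp now [0.5647 0.1227 0.1831] F [ 0.7 -0.2 -2.6] gap 0.0152
```

View pics/scene20.png

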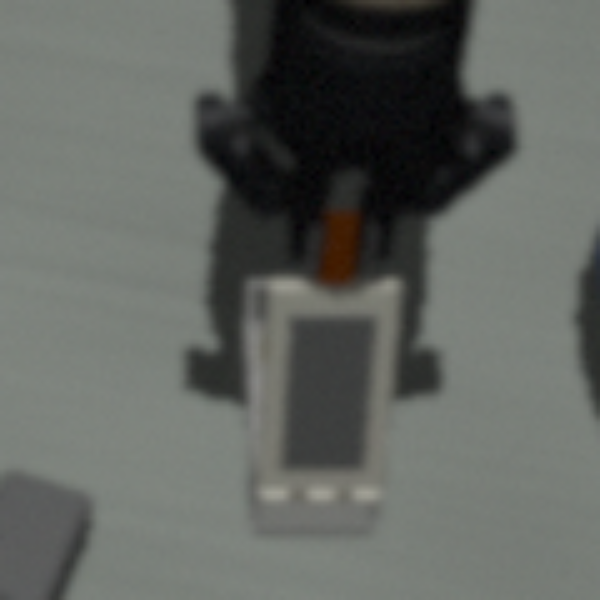

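Unmoved (bottom row ≈533), lid at about 1.25 rad. Continuing.

>>> apply_moves:
  increments:
    - {"twist": [2.86,0,0],"offset": [0,-0.19,-1.47],"hand": 1.45}
    - {"twist": [5.73,0,0],"offset": [0,-0.31,-2.95],"hand": 1.45}
    - {"twist": [8.59,0,0],"offset": [0,-0.36,-4.44],"hand": 1.45}
    - {"twist": [11.46,0,0],"offset": [0,-0.33,-5.92],"hand": 1.45}
    - {"twist": [14.32,0,0],"offset": [0,-0.23,-7.41],"hand": 1.45}

```text
time: 17.33
tcp_pos: [0.6363, 0.1391, 0.3404]
orientation: [-0.384, -0.48, 0.616, 0.492]
contact_force: [-0.1, -0.3, -2.8]
finger_gap: 0.0152
```

```bash
python3 - <<'E'
from h import *
s=bot.state();print(s['joint_positions'].round(3))
plan([.4688,.1012,.0425],np.radians(13),tilt=np.radians(-20))
n='scene';u,v=358,260
im=bot.camera(n); cv2.imwrite(f"pics/{n}21.png",cv2.resize(im[v-60:v+60,u-60:u+60],None,fx=5,fy=5)[:,:,::-1])
f=lambda t: 14.3+np.degrees(t-1.5)
t=1.5+np.arange(1,6)*.05
gen(0,.146,[(1.5,14.3)]+[[(x,f(x)) for x in t]])
E
```

```text
[ 0.11   0.709  0.342  1.449 -0.028 -0.109]
t 17.33 off [-1.000e-02  2.026e+01  1.807e+01] | 27.1 twist [-34.14  -0.25  -0.06] gp now [0.5994 0.1306 0.1901] F [-0.1 -0.3 -2.8] gap 0.0152
th1.55 twist x 2.86 off [0.0, -0.19, -1.47]
th1.60 twist x 5.73 off [0.0, -0.31, -2.95]
th1.65 twist x 8.59 off [0.0, -0.36, -4.44]
th1.70 twist x 11.46 off [0.0, -0.33, -5.92]
th1.75 twist x 14.32 off [0.0, -0.22, -7.41]
```

View pics/scene21.png

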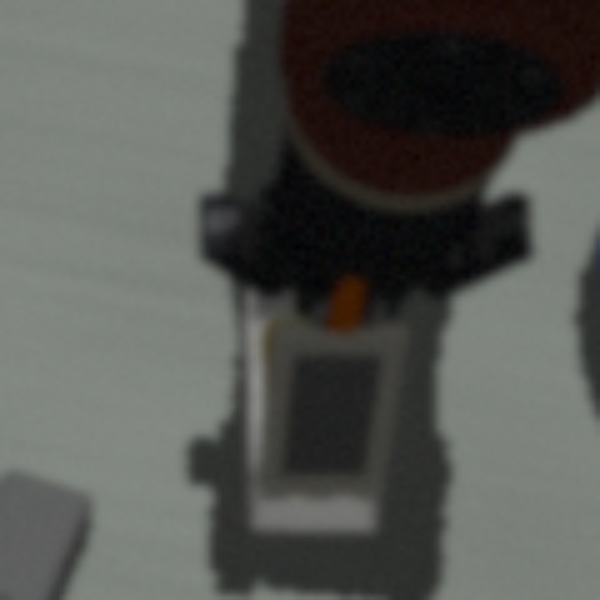

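>>> apply_moves:
  increments:
    - {"twist": [2.86,0,0],"offset": [0,-0.19,-1.47],"hand": 1.45}
    - {"twist": [5.73,0,0],"offset": [0,-0.31,-2.95],"hand": 1.45}
    - {"twist": [8.59,0,0],"offset": [0,-0.36,-4.44],"hand": 1.45}
    - {"twist": [8.59,0,0],"offset": [0,-0.47,-5.16],"hand": 1.48}
    - {"twist": [8.59,0,0],"offset": [0,-0.55,-5.89],"hand": 1.5}

```text
time: 17.8
tcp_pos: [0.6934, 0.1519, 0.3299]
orientation: [-0.346, -0.433, 0.65, 0.519]
contact_force: [-0.9, -0.6, 0.1]
finger_gap: 0.0152
```

```bash
python3 - <<'E'
from h import *
s=bot.state();print(s['joint_positions'].round(3))
plan([.4688,.1012,.0425],np.radians(13),tilt=np.radians(-20))
n='scene';u,v=358,260
im=bot.camera(n); cv2.imwrite(f"pics/{n}22.png",cv2.resize(im[v-60:v+60,u-60:u+60],None,fx=5,fy=5)[:,:,::-1])
E
```

```text
[ 0.121  0.969  0.797  1.792 -0.04  -0.093]
t 17.8 off [-0.   24.   20.66] | 31.7 twist [-4.269e+01 -2.600e-01 -3.000e-02] gp now [0.6351 0.1386 0.1869] F [-0.9 -0.6  0.1] gap 0.0152
```

View pics/scene22.png

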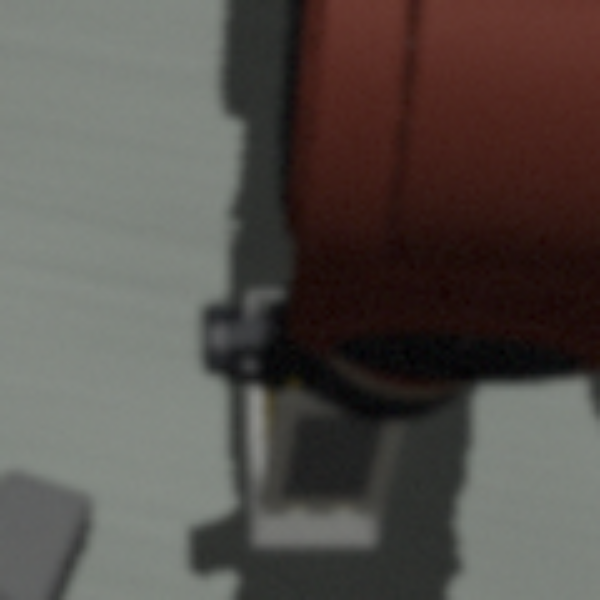

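Lid past upright at about 1.7 rad; the box slid only about 7 mm more. Releasing and going straight up.

>>> apply_moves:
  increments:
    - {"twist": [0,0,0],"offset": [0,0,0],"hand": 4.5}
    - {"twist": [0,0,0],"offset": [0,0,0],"hand": 4.5}
    - {"twist": [0,0,0],"offset": [0,-2,0.8],"hand": 4.5}
    - {"twist": [-5,0,0],"offset": [0,-4.5,2.5],"hand": 4.5}
    - {"twist": [-11,0,0],"offset": [0,-6.5,5.5],"hand": 4.5}

```text
time: 18.27
tcp_pos: [0.6701, 0.1464, 0.4077]
orientation: [-0.393, -0.492, 0.607, 0.485]
contact_force: [2.3, -0.8, 1.8]
finger_gap: 0.0452
```

>>> apply_moves:
  increments:
    - {"twist": [-6,0,0],"offset": [0,0,3.5],"hand": 4.5}
    - {"twist": [-12,0,0],"offset": [0,0,7],"hand": 4.5}
    - {"twist": [-12,0,0],"offset": [0,0,9],"hand": 4.5}

```text
time: 18.52
tcp_pos: [0.5854, 0.1275, 0.4302]
orientation: [0.443, 0.553, -0.551, -0.44]
contact_force: [-0.3, -0.5, 2.3]
finger_gap: 0.0453
```

```bash
python3 - <<'E'
from h import *
find('scene','s23')
plan([.48,-.07,.15],np.radians(-10.2),tilt=np.radians(-20))
im=cv2.imread('pics/s23.png');cv2.imwrite('pics/s23c.png',cv2.resize(im[200:340,298:418],None,fx=4,fy=4))
E
```

```text
scene orange 16 [369.  308.5] [3. 6.] [0.6297 0.154  0.0415] 
scene orange 45 [285.1 240.8] [ 5.4 10.3] [ 0.4881 -0.0801  0.0415] 
scene orange 33 [209.9 211.7] [4.9 9.4] [ 0.4406 -0.296   0.0415] 
scene orange 32 [248.3 156.3] [9.2 4.2] [ 0.221  -0.2604  0.0415] 
scene white 231 [188.7 276.8] [ 8.  35.6] [ 0.6429 -0.2739  0.045 ] [[0.686, -0.283], [0.593, -0.285], [0.598, -0.264], [0.69, -0.263]]
scene white 846 [270.2 265.9] [21.4 46.8] [ 0.5705 -0.0949  0.045 ] [[0.623, -0.13], [0.496, -0.111], [0.516, -0.058], [0.64, -0.08]]
scene white 712 [197.8 236.4] [19.7 44.7] [ 0.5259 -0.2961  0.045 ] [[0.581, -0.324], [0.45, -0.322], [0.468, -0.267], [0.596, -0.272]]
t 18.57 off [-15.01  13.42  18.19] | 27.1 twist [-20.21  22.77   3.93] gp now [0.5718 0.126  0.2733] F [-4.7  0.4 -5.4] gap 0.0453
```

View pics/s23c.png

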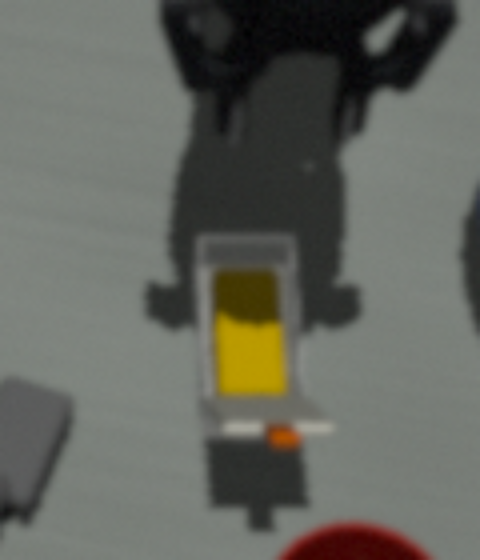

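L is open: yellow soap visible, lid leaning back past the hinge end with its tab at scene (369,308). Free-swinging. Now the middle box.

>>> apply_moves:
  increments:
    - {"twist": [-3,3.4,0.6],"offset": [-2.5,0.5,3],"hand": 4}
    - {"twist": [-6,6.8,1.2],"offset": [-5,1.5,6],"hand": 4}
    - {"twist": [-9,10.2,1.8],"offset": [-7.5,3,9],"hand": 4}
    - {"twist": [-12,13.6,2.4],"offset": [-10,5,12],"hand": 4}
    - {"twist": [-15,17,3],"offset": [-12.5,7.5,15],"hand": 4}

```text
time: 18.98
tcp_pos: [0.4692, -0.0235, 0.3594]
orientation: [0.588, 0.536, -0.415, -0.441]
contact_force: [0.2, -1.7, -0.6]
finger_gap: 0.04
```

>>> apply_moves:
  increments:
    - {"twist": [0,0,0],"offset": [0,0,0],"hand": 4}

```text
time: 19.07
tcp_pos: [0.4619, -0.0241, 0.3522]
orientation: [0.585, 0.532, -0.419, -0.447]
contact_force: [0.6, 0.9, -0.6]
finger_gap: 0.0399
```

```bash
python3 - <<'E'
from h import *
plan([.483,-.079,.11],np.radians(-10.2),tilt=np.radians(-20))
print(onz('scene',207,338,0),onz('top',389,118,.11),onz('top',402,105,.2),onz('scene',188,288,.2))
E
```

```text
t 19.07 off [-4.66  8.74  5.05] | 11.1 twist [-5.52  5.36  0.81] gp now [ 0.5002 -0.0295  0.2021] F [ 0.6  0.9 -0.6] gap 0.0399
[ 0.76279091 -0.19227253  0.        ] [ 0.72942838 -0.18568166  0.11      ] [ 0.73288862 -0.20113622  0.2       ] [ 0.75133217 -0.19815378  0.2       ]
```

>>> apply_moves:
  increments:
    - {"twist": [-2,2,0.3],"offset": [-2,1,2.5],"hand": 4}
    - {"twist": [-4,4,0.6],"offset": [-4,3,5],"hand": 4}
    - {"twist": [-5.5,5.4,0.8],"offset": [-4.66,5.5,5.05],"hand": 4}
    - {"twist": [-5.5,5.4,0.8],"offset": [-4.66,8,5.05],"hand": 4}
    - {"twist": [-5.5,5.4,0.8],"offset": [-4.66,8.7,5.05],"hand": 4}

```text
time: 19.48
tcp_pos: [0.4398, -0.0685, 0.2603]
orientation: [0.629, 0.529, -0.366, -0.437]
contact_force: [-0.9, 0.7, -1.0]
finger_gap: 0.0399
```

>>> apply_moves:
  increments:
    - {"twist": [0,0,0],"offset": [0,0,0],"hand": 4}

```text
time: 19.57
tcp_pos: [0.4406, -0.0682, 0.2613]
orientation: [0.628, 0.529, -0.367, -0.437]
contact_force: [-0.1, 0.2, 0.5]
finger_gap: 0.0398
```

```bash
python3 - <<'E'
from h import *
plan([.483,-.079,.043],np.radians(-10.2),tilt=np.radians(-20))
E
```

```text
t 19.57 off [-0.32  6.48  3.41] | 7.3 twist [0.42 0.32 0.2 ] gp now [ 0.4939 -0.0772  0.116 ] F [-0.1  0.2  0.5] gap 0.0398
```

>>> apply_moves:
  increments:
    - {"twist": [0,0,0],"offset": [-0.3,0.5,3.4],"hand": 4}
    - {"twist": [0,0,0],"offset": [-0.3,3,3.4],"hand": 4}
    - {"twist": [0,0,0],"offset": [-0.3,5.5,3.4],"hand": 4}
    - {"twist": [0,0,0],"offset": [-0.3,6.5,3.4],"hand": 4}
    - {"twist": [0,0,0],"offset": [-0.3,6.5,3.4],"hand": 4}

```text
time: 19.98
tcp_pos: [0.4326, -0.0696, 0.1891]
orientation: [0.628, 0.53, -0.367, -0.436]
contact_force: [-0.4, 0.1, -0.0]
finger_gap: 0.04
```

```bash
python3 - <<'E'
from h import *
n='scene';u,v=275,260
im=bot.camera(n); cv2.imwrite(f"pics/{n}24.png",cv2.resize(im[v-60:v+60,u-60:u+60],None,fx=5,fy=5)[:,:,::-1])
plan([.483,-.079,.043],np.radians(-10.2),tilt=np.radians(-20))
E
```

```text
t 20.03 off [-0.03  0.06  0.19] | 0.2 twist [0.54 0.37 0.2 ] gp now [ 0.4861 -0.0786  0.0447] F [-0.3  0.7 -0.4] gap 0.0399
```

View pics/scene24.png

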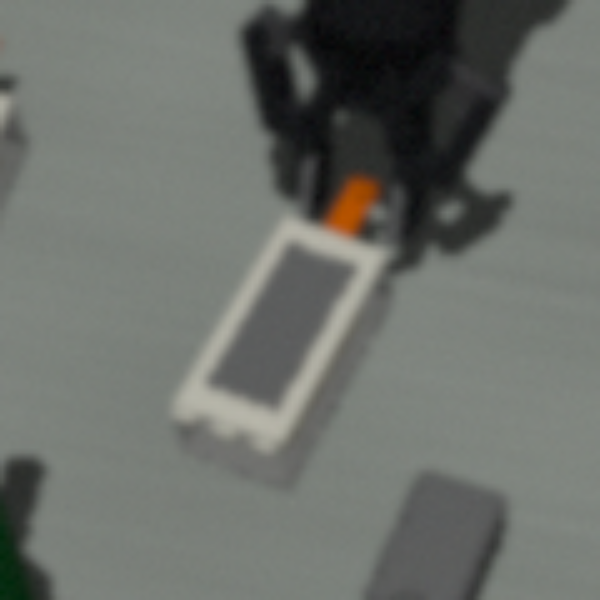

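Middle box: tab (crop x≈352) centred between the finger pads (318 and 390). Close and swing.

>>> apply_moves:
  increments:
    - {"twist": [0,0,0],"offset": [0,0.1,0.35],"hand": 4}
    - {"twist": [0,0,0],"offset": [0,0.1,0.35],"hand": 2.2}
    - {"twist": [0,0,0],"offset": [0,0.1,0.35],"hand": 1.45}
    - {"twist": [0,0,0],"offset": [0,0.1,0.35],"hand": 1.45}
    - {"twist": [0,0,0],"offset": [0,0.1,0.35],"hand": 1.45}
  grip_force: 5

```text
time: 20.45
tcp_pos: [0.4294, -0.0694, 0.1879]
orientation: [0.629, 0.53, -0.366, -0.436]
contact_force: [-3.2, 0.8, 4.7]
finger_gap: 0.0155
```

>>> apply_moves:
  increments:
    - {"twist": [0,0,0],"offset": [0,-0.68,-0.27],"hand": 1.45}
    - {"twist": [0,0,0],"offset": [0,-1.34,-0.57],"hand": 1.45}
    - {"twist": [0,0,0],"offset": [0,-1.99,-0.9],"hand": 1.45}
    - {"twist": [0,0,0],"offset": [0,-2.63,-1.27],"hand": 1.45}
    - {"twist": [0,0,0],"offset": [0,-3.24,-1.66],"hand": 1.45}

```text
time: 20.87
tcp_pos: [0.4334, -0.0701, 0.224]
orientation: [0.629, 0.529, -0.366, -0.436]
contact_force: [1.5, 0.2, -1.1]
finger_gap: 0.0154
```

>>> apply_moves:
  increments:
    - {"twist": [0,0,0],"offset": [0,-0.59,-0.43],"hand": 1.45}
    - {"twist": [0,0,0],"offset": [0,-1.16,-0.88],"hand": 1.45}
    - {"twist": [0,0,0],"offset": [0,-1.71,-1.37],"hand": 1.45}
    - {"twist": [0,0,0],"offset": [0,-2.23,-1.88],"hand": 1.45}
    - {"twist": [0,0,0],"offset": [0,-2.73,-2.41],"hand": 1.45}

```text
time: 21.28
tcp_pos: [0.4464, -0.0723, 0.2581]
orientation: [0.629, 0.529, -0.366, -0.436]
contact_force: [0.4, -1.1, -2.4]
finger_gap: 0.0157
```

>>> apply_moves:
  increments:
    - {"twist": [0,0,0],"offset": [0,-0.47,-0.56],"hand": 1.45}
    - {"twist": [0,0,0],"offset": [0,-0.91,-1.14],"hand": 1.45}
    - {"twist": [0,0,0],"offset": [0,-1.32,-1.75],"hand": 1.45}
    - {"twist": [0,0,0],"offset": [0,-1.7,-2.37],"hand": 1.45}
    - {"twist": [0,0,0],"offset": [0,-2.05,-3.01],"hand": 1.45}

```text
time: 21.7
tcp_pos: [0.4672, -0.076, 0.2878]
orientation: [0.629, 0.529, -0.366, -0.436]
contact_force: [0.4, -0.7, -3.5]
finger_gap: 0.0156
```

```bash
python3 - <<'E'
from h import *
n='scene';u,v=275,260
im=bot.camera(n); cv2.imwrite(f"pics/{n}25.png",cv2.resize(im[v-60:v+60,u-60:u+60],None,fx=5,fy=5)[:,:,::-1])
plan([.483,-.079,.043],np.radians(-10.2),tilt=np.radians(-20))
E
```

```text
t 21.75 off [0.01 8.03 7.12] | 10.7 twist [0.71 0.33 0.17] gp now [ 0.5225 -0.0856  0.1439] F [ 1.  -0.7 -0.7] gap 0.0154
```

View pics/scene25.png

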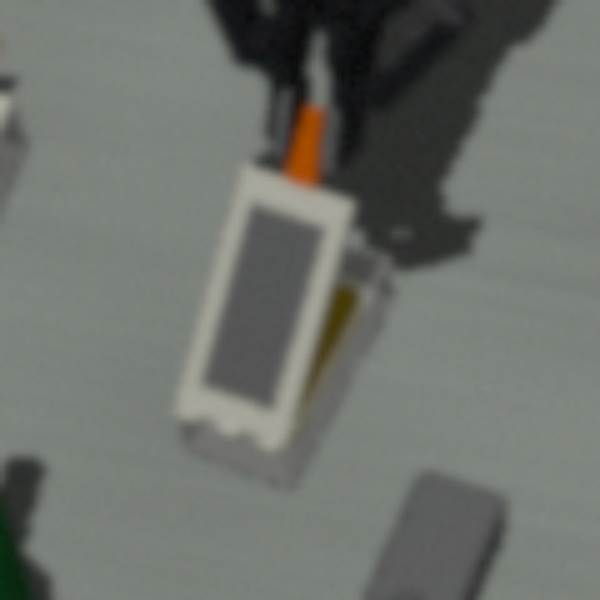

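The box is unmoved with its lid at about 0.75 rad. Releasing here tests the hinge directly.

>>> apply_moves:
  increments:
    - {"twist": [0,0,0],"offset": [0,0,0],"hand": 3}
    - {"twist": [0,0,0],"offset": [0,0,0],"hand": 3}
    - {"twist": [0,0,0],"offset": [0,0,0],"hand": 3}
    - {"twist": [0,0,0],"offset": [0,0,0],"hand": 3}

```text
time: 22.08
tcp_pos: [0.4666, -0.0758, 0.287]
orientation: [0.629, 0.529, -0.366, -0.436]
contact_force: [-0.2, -1.0, -0.3]
finger_gap: 0.0301
```

```bash
python3 - <<'E'
from h import *
n='scene';u,v=275,260
im=bot.camera(n); cv2.imwrite(f"pics/{n}26.png",cv2.resize(im[v-60:v+60,u-60:u+60],None,fx=5,fy=5)[:,:,::-1])
plan([.483,-.079,.043],np.radians(-10.2),tilt=np.radians(-20))
E
```

```text
t 22.13 off [-0.    7.94  6.86] | 10.5 twist [0.55 0.32 0.18] gp now [ 0.5202 -0.085   0.1419] F [ 0.4  0.1 -0.8] gap 0.0301
```

View pics/scene26.png

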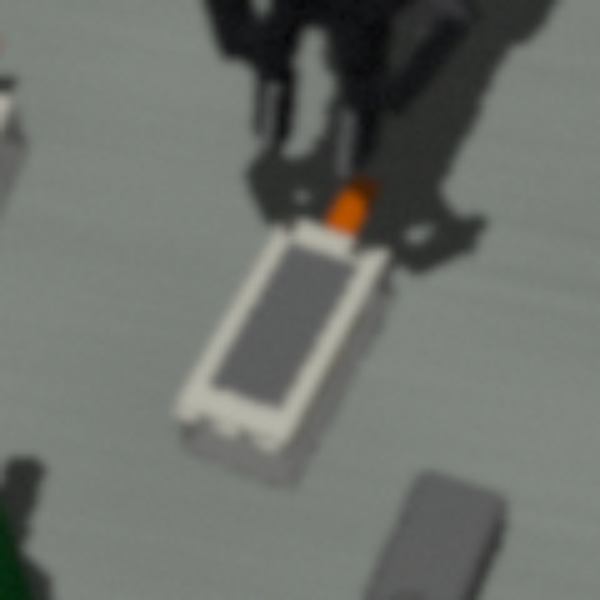

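It dropped shut, so the middle lid is free. Re-grip it and take it all the way over.

>>> apply_moves:
  increments:
    - {"twist": [0,0,0],"offset": [0,0,3.5],"hand": 4}
    - {"twist": [0,0,0],"offset": [0,2,6.5],"hand": 4}
    - {"twist": [0,0,0],"offset": [0,5,7.2],"hand": 4}
    - {"twist": [0,0,0],"offset": [0,8,7.2],"hand": 4}
    - {"twist": [0,0,0],"offset": [0,8,7.1],"hand": 4}

```text
time: 22.55
tcp_pos: [0.4277, -0.0689, 0.1831]
orientation: [0.627, 0.528, -0.368, -0.439]
contact_force: [-0.6, -0.6, 1.5]
finger_gap: 0.04
```

>>> apply_moves:
  increments:
    - {"twist": [0,0,0],"offset": [0,0,0],"hand": 2.2}
    - {"twist": [0,0,0],"offset": [0,0,0],"hand": 1.45}
    - {"twist": [0,0,0],"offset": [0,0,0],"hand": 1.45}
    - {"twist": [0,0,0],"offset": [0,0,0],"hand": 1.45}

```text
time: 22.88
tcp_pos: [0.4293, -0.0694, 0.1889]
orientation: [0.629, 0.53, -0.366, -0.435]
contact_force: [-1.0, 0.5, 0.8]
finger_gap: 0.0155
```

>>> apply_moves:
  increments:
    - {"twist": [0,0,0],"offset": [0,-0.68,-0.27],"hand": 1.45}
    - {"twist": [0,0,0],"offset": [0,-1.34,-0.57],"hand": 1.45}
    - {"twist": [0,0,0],"offset": [0,-1.99,-0.9],"hand": 1.45}
    - {"twist": [0,0,0],"offset": [0,-2.63,-1.27],"hand": 1.45}
    - {"twist": [0,0,0],"offset": [0,-3.24,-1.66],"hand": 1.45}

```text
time: 23.3
tcp_pos: [0.4335, -0.0701, 0.2253]
orientation: [0.629, 0.53, -0.366, -0.435]
contact_force: [1.7, -0.3, -1.8]
finger_gap: 0.015
```

```bash
python3 - <<'E'
from h import *
n='scene';u,v=275,260
im=bot.camera(n); cv2.imwrite(f"pics/{n}27.png",cv2.resize(im[v-60:v+60,u-60:u+60],None,fx=5,fy=5)[:,:,::-1])
plan([.483,-.079,.043],np.radians(-10.2),tilt=np.radians(-20))
E
```

```text
t 23.35 off [0.01 3.41 1.65] | 3.8 twist [0.82 0.35 0.15] gp now [ 0.4884 -0.0797  0.0815] F [0.6 0.2 0.7] gap 0.0153
```

View pics/scene27.png

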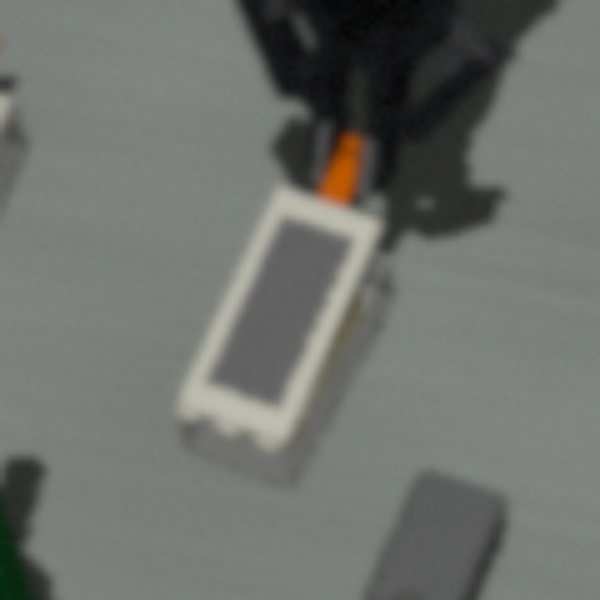

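Gripped and lifting, box still. Continuing.

>>> apply_moves:
  increments:
    - {"twist": [0,0,0],"offset": [0,-0.59,-0.43],"hand": 1.45}
    - {"twist": [0,0,0],"offset": [0,-1.16,-0.88],"hand": 1.45}
    - {"twist": [0,0,0],"offset": [0,-1.71,-1.37],"hand": 1.45}
    - {"twist": [0,0,0],"offset": [0,-2.23,-1.88],"hand": 1.45}
    - {"twist": [0,0,0],"offset": [0,-2.73,-2.41],"hand": 1.45}

```text
time: 23.77
tcp_pos: [0.4462, -0.0723, 0.2584]
orientation: [0.629, 0.53, -0.366, -0.436]
contact_force: [0.9, 0.7, -3.2]
finger_gap: 0.0153
```

>>> apply_moves:
  increments:
    - {"twist": [0,0,0],"offset": [0,-0.47,-0.56],"hand": 1.45}
    - {"twist": [0,0,0],"offset": [0,-0.91,-1.14],"hand": 1.45}
    - {"twist": [0,0,0],"offset": [0,-1.32,-1.75],"hand": 1.45}
    - {"twist": [0,0,0],"offset": [0,-1.7,-2.37],"hand": 1.45}
    - {"twist": [0,0,0],"offset": [0,-2.05,-3.01],"hand": 1.45}

```text
time: 24.18
tcp_pos: [0.467, -0.0759, 0.2879]
orientation: [0.629, 0.529, -0.366, -0.436]
contact_force: [0.1, 1.6, -2.2]
finger_gap: 0.0156
```

>>> apply_moves:
  increments:
    - {"twist": [0,0,0],"offset": [0,-0.32,-0.66],"hand": 1.45}
    - {"twist": [0,0,0],"offset": [0,-0.6,-1.33],"hand": 1.45}
    - {"twist": [0,0,0],"offset": [0,-0.85,-2.02],"hand": 1.45}
    - {"twist": [2.86,0,0],"offset": [0,-1.04,-3.49],"hand": 1.45}
    - {"twist": [5.73,0,0],"offset": [0,-1.16,-4.97],"hand": 1.45}

```text
time: 24.6
tcp_pos: [0.5085, -0.0831, 0.3163]
orientation: [0.606, 0.51, -0.393, -0.468]
contact_force: [0.3, 0.0, -2.9]
finger_gap: 0.0154
```

>>> apply_moves:
  increments:
    - {"twist": [2.86,0,0],"offset": [0,-0.19,-1.47],"hand": 1.45}
    - {"twist": [5.73,0,0],"offset": [0,-0.31,-2.95],"hand": 1.45}
    - {"twist": [8.59,0,0],"offset": [0,-0.36,-4.44],"hand": 1.45}
    - {"twist": [11.46,0,0],"offset": [0,-0.33,-5.92],"hand": 1.45}
    - {"twist": [14.32,0,0],"offset": [0,-0.23,-7.41],"hand": 1.45}

```text
time: 25.02
tcp_pos: [0.5793, -0.0954, 0.3373]
orientation: [0.543, 0.457, -0.454, -0.539]
contact_force: [-0.2, -0.0, -3.1]
finger_gap: 0.015
```

```bash
python3 - <<'E'
from h import *
n='scene';u,v=275,260
im=bot.camera(n); cv2.imwrite(f"pics/{n}28.png",cv2.resize(im[v-60:v+60,u-60:u+60],None,fx=5,fy=5)[:,:,::-1])
plan([.483,-.079,.043],np.radians(-10.2),tilt=np.radians(-20))
E
```

```text
t 25.07 off [ 0.02 14.78 15.39] | 21.3 twist [-19.68   0.34   0.11] gp now [ 0.5825 -0.0962  0.1823] F [-0.7 -1.7 -1.7] gap 0.0156
```

View pics/scene28.png

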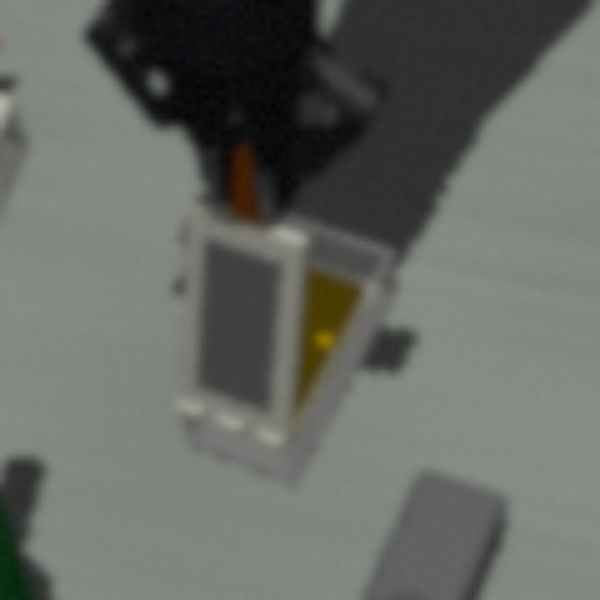

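Box still (bottom corner ≈(295,487)). Last part of the arc.

>>> apply_moves:
  increments:
    - {"twist": [2.86,0,0],"offset": [0,-0.19,-1.47],"hand": 1.45}
    - {"twist": [5.73,0,0],"offset": [0,-0.31,-2.95],"hand": 1.45}
    - {"twist": [8.59,0,0],"offset": [0,-0.36,-4.44],"hand": 1.45}
    - {"twist": [11.46,0,0],"offset": [0,-0.33,-5.92],"hand": 1.45}
    - {"twist": [14.32,0,0],"offset": [0,-0.23,-7.41],"hand": 1.45}

```text
time: 25.48
tcp_pos: [0.652, -0.1081, 0.3399]
orientation: [-0.472, -0.397, 0.507, 0.603]
contact_force: [0.2, -1.0, -1.7]
finger_gap: 0.0154
```

>>> apply_moves:
  increments:
    - {"twist": [2.86,0,0],"offset": [0,-0.19,-1.47],"hand": 1.45}
    - {"twist": [5.73,0,0],"offset": [0,-0.31,-2.95],"hand": 1.45}
    - {"twist": [8.59,0,0],"offset": [0,-0.36,-4.44],"hand": 1.45}
    - {"twist": [8.59,0,0],"offset": [0,-0.47,-5.16],"hand": 1.48}
    - {"twist": [8.59,0,0],"offset": [0,-0.55,-5.89],"hand": 1.5}

```text
time: 25.9
tcp_pos: [0.7098, -0.1181, 0.3291]
orientation: [-0.425, -0.358, 0.535, 0.636]
contact_force: [-1.5, -0.2, -0.8]
finger_gap: 0.0153
```

```bash
python3 - <<'E'
from h import *
n='scene';u,v=275,260
im=bot.camera(n); cv2.imwrite(f"pics/{n}29.png",cv2.resize(im[v-60:v+60,u-90:u+60],None,fx=5,fy=5)[:,:,::-1])
plan([.483,-.079,.043],np.radians(-10.2),tilt=np.radians(-20))
print(bot.state()['joint_positions'].round(3))
E
```

```text
t 25.95 off [-0.   23.82 20.86] | 31.7 twist [-42.43   0.37   0.06] gp now [ 0.652  -0.108   0.1859] F [ 0.1  0.3 -3. ] gap 0.0154
[-0.26   1.002  0.865  1.824 -0.032 -0.082]
```

View pics/scene29.png

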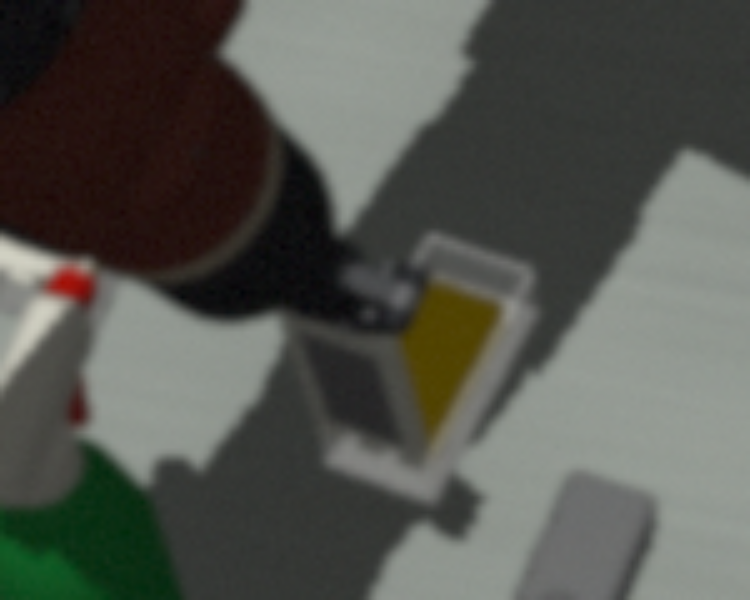

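Past upright; the box slid only a few mm. Release, keeping the opening small near the spray bottle, and rise.

>>> apply_moves:
  increments:
    - {"twist": [0,0,0],"offset": [0,0,0],"hand": 3.5}
    - {"twist": [0,0,0],"offset": [0,0,0],"hand": 3.5}
    - {"twist": [0,0,0],"offset": [0,-2,0.8],"hand": 3.5}
    - {"twist": [-5,0,0],"offset": [0,-4.5,2.5],"hand": 3.5}
    - {"twist": [-11,0,0],"offset": [0,-6.5,5.5],"hand": 3.5}

```text
time: 26.37
tcp_pos: [0.6874, -0.1146, 0.4056]
orientation: [-0.481, -0.405, 0.5, 0.595]
contact_force: [1.4, -0.9, 1.4]
finger_gap: 0.0347
```

>>> apply_moves:
  increments:
    - {"twist": [-6,0,0],"offset": [0,0,3.5],"hand": 4}
    - {"twist": [-12,0,0],"offset": [0,0,7],"hand": 4}
    - {"twist": [-18,0,0],"offset": [0,0,10.5],"hand": 4}
    - {"twist": [-18,0,0],"offset": [0,0,12],"hand": 4}

```text
time: 26.7
tcp_pos: [0.5793, -0.0957, 0.4333]
orientation: [0.567, 0.478, -0.432, -0.513]
contact_force: [0.1, 0.4, 2.4]
finger_gap: 0.04
```

```bash
python3 - <<'E'
from h import *
find('scene','s30')
plan([.437,-.2975,.12],np.radians(-.5),tilt=np.radians(-20))
im=cv2.imread('pics/s30.png');cv2.imwrite('pics/s30c.png',cv2.resize(im[190:340,160:310],None,fx=4,fy=4))
E
```

```text
scene orange 16 [369.  308.5] [3. 6.] [0.6297 0.154  0.0415] 
scene orange 34 [209.4 211.8] [5.1 9.5] [ 0.4412 -0.2972  0.0415] 
scene white 260 [188.8 276.9] [ 8.7 36.6] [ 0.6432 -0.2736  0.045 ] [[0.687, -0.284], [0.592, -0.285], [0.597, -0.263], [0.692, -0.263]]
scene white 743 [197.1 236.3] [20.8 44.5] [ 0.5259 -0.2978  0.045 ] [[0.582, -0.324], [0.451, -0.328], [0.467, -0.27], [0.595, -0.27]]
t 26.75 off [-23.35  15.09  16.05] | 32.1 twist [-14.72  -9.12  -1.92] gp now [ 0.5816 -0.0942  0.2767] F [-5.3  3.3 -7. ] gap 0.0403
```

View pics/s30c.png

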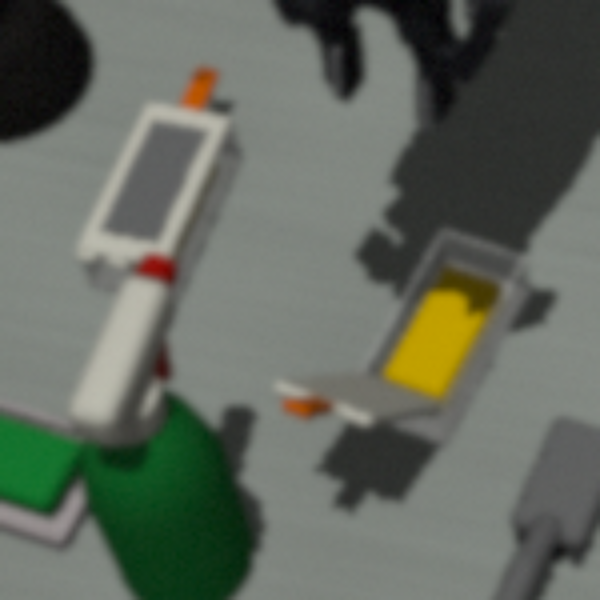

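Middle box is open (soap visible, lid back, tab at crop (300,405)). Now the right box.

>>> apply_moves:
  increments:
    - {"twist": [-2,-1.2,-0.2],"offset": [-3.2,0,2.2],"hand": 4}
    - {"twist": [-4,-2.4,-0.4],"offset": [-6.4,0.5,4.4],"hand": 4}
    - {"twist": [-6,-3.6,-0.7],"offset": [-9.6,1.2,6.6],"hand": 4}
    - {"twist": [-8,-4.8,-1],"offset": [-12.8,2.2,8.8],"hand": 4}
    - {"twist": [-10,-6,-1.2],"offset": [-16,4,11],"hand": 4}

```text
time: 27.17
tcp_pos: [0.4484, -0.2353, 0.3846]
orientation: [0.581, 0.545, -0.414, -0.44]
contact_force: [1.3, -0.6, -0.4]
finger_gap: 0.0399
```

>>> apply_moves:
  increments:
    - {"twist": [-2,-1.5,-0.3],"offset": [-2.5,2,1.5],"hand": 4}
    - {"twist": [-4,-3,-0.6],"offset": [-4.5,4,3],"hand": 4}
    - {"twist": [-4.7,-3.1,-0.7],"offset": [-6,6,4],"hand": 4}
    - {"twist": [-4.7,-3.1,-0.7],"offset": [-7,8,4.5],"hand": 4}
    - {"twist": [-4.7,-3.1,-0.7],"offset": [-7,8,4.5],"hand": 4}

```text
time: 27.58
tcp_pos: [0.4214, -0.3032, 0.2909]
orientation: [0.582, 0.575, -0.403, -0.409]
contact_force: [-1.7, 1.4, 0.2]
finger_gap: 0.0398
```

```bash
python3 - <<'E'
from h import *
plan([.436,-.298,.043],np.radians(0),tilt=np.radians(-20))
E
```

```text
t 27.58 off [0.47 8.31 7.09] | 10.9 twist [-0.12 -0.69 -0.22] gp now [ 0.4741 -0.3038  0.1451] F [-1.7  1.4  0.2] gap 0.0398
```

>>> apply_moves:
  increments:
    - {"twist": [0,-0.7,0],"offset": [0.47,0.3,3.7],"hand": 4}
    - {"twist": [0,-0.7,0],"offset": [0.47,1.5,7],"hand": 4}
    - {"twist": [0,-0.7,0],"offset": [0.47,4.5,7.1],"hand": 4}
    - {"twist": [0,-0.7,0],"offset": [0.47,8.2,7.1],"hand": 4}
    - {"twist": [0,-0.7,0],"offset": [0.47,8.2,7.1],"hand": 4}

```text
time: 28.0
tcp_pos: [0.3845, -0.2963, 0.1885]
orientation: [0.578, 0.579, -0.407, -0.406]
contact_force: [-1.9, 0.3, 0.1]
finger_gap: 0.0402
```

```bash
python3 - <<'E'
from h import *
n='scene';u,v=205,230
im=bot.camera(n); cv2.imwrite(f"pics/{n}31.png",cv2.resize(im[v-60:v+60,u-60:u+60],None,fx=5,fy=5)[:,:,::-1])
plan([.436,-.298,.043],np.radians(0),tilt=np.radians(-20))
E
```

```text
t 28.05 off [-0.15  0.15  0.22] | 0.3 twist [-0.11  0.19 -0.08] gp now [ 0.4372 -0.2967  0.045 ] F [-0.1  0.6  1.1] gap 0.0398
```

View pics/scene31.png

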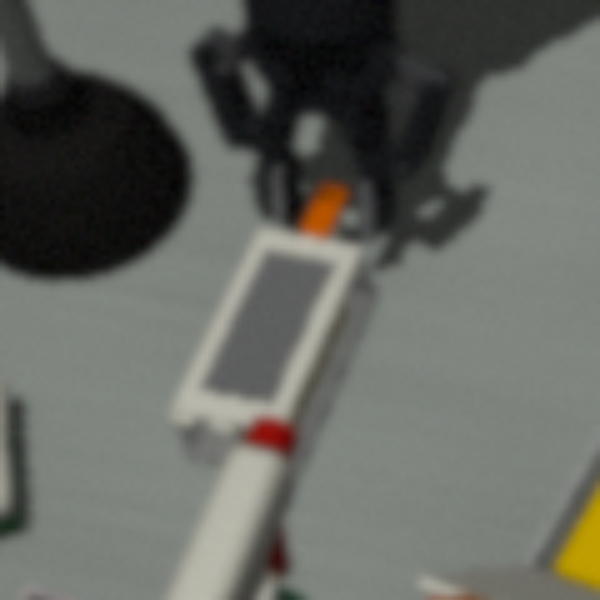

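Tab (322) centred between the pads (275/368). Close and lift to 0.75 rad.

>>> apply_moves:
  increments:
    - {"twist": [0,0,0],"offset": [0,0.15,0.2],"hand": 2.2}
    - {"twist": [0,0,0],"offset": [0,0.15,0.2],"hand": 1.45}
    - {"twist": [0,0,0],"offset": [0,0.15,0.2],"hand": 1.4}
    - {"twist": [0,0,0],"offset": [0,0.15,0.2],"hand": 1.4}
  grip_force: 5

```text
time: 28.38
tcp_pos: [0.3838, -0.2983, 0.1918]
orientation: [0.581, 0.579, -0.407, -0.402]
contact_force: [-1.3, 1.7, 2.8]
finger_gap: 0.0155
```

>>> apply_moves:
  increments:
    - {"twist": [0,0,0],"offset": [0,-0.68,-0.27],"hand": 1.4}
    - {"twist": [0,0,0],"offset": [0,-1.34,-0.57],"hand": 1.4}
    - {"twist": [0,0,0],"offset": [0,-1.99,-0.9],"hand": 1.4}
    - {"twist": [0,0,0],"offset": [0,-2.63,-1.27],"hand": 1.4}
    - {"twist": [0,0,0],"offset": [0,-3.24,-1.66],"hand": 1.4}

```text
time: 28.8
tcp_pos: [0.3881, -0.2979, 0.2273]
orientation: [0.58, 0.579, -0.407, -0.403]
contact_force: [0.7, 0.8, -2.9]
finger_gap: 0.0154
```

>>> apply_moves:
  increments:
    - {"twist": [0,0,0],"offset": [0,-0.59,-0.43],"hand": 1.4}
    - {"twist": [0,0,0],"offset": [0,-1.16,-0.88],"hand": 1.4}
    - {"twist": [0,0,0],"offset": [0,-1.71,-1.37],"hand": 1.4}
    - {"twist": [0,0,0],"offset": [0,-2.23,-1.88],"hand": 1.4}
    - {"twist": [0,0,0],"offset": [0,-2.73,-2.41],"hand": 1.4}

```text
time: 29.22
tcp_pos: [0.4016, -0.2977, 0.2609]
orientation: [0.58, 0.579, -0.407, -0.403]
contact_force: [2.0, -0.1, -2.7]
finger_gap: 0.0156
```

>>> apply_moves:
  increments:
    - {"twist": [0,0,0],"offset": [0,-0.47,-0.56],"hand": 1.4}
    - {"twist": [0,0,0],"offset": [0,-0.91,-1.14],"hand": 1.4}
    - {"twist": [0,0,0],"offset": [0,-1.32,-1.75],"hand": 1.4}
    - {"twist": [0,0,0],"offset": [0,-1.7,-2.37],"hand": 1.4}
    - {"twist": [0,0,0],"offset": [0,-2.05,-3.01],"hand": 1.4}

```text
time: 29.63
tcp_pos: [0.423, -0.2974, 0.2902]
orientation: [0.58, 0.579, -0.407, -0.403]
contact_force: [0.3, 0.1, -3.2]
finger_gap: 0.0153
```

```bash
python3 - <<'E'
from h import *
n='scene';u,v=205,230
im=bot.camera(n); cv2.imwrite(f"pics/{n}32.png",cv2.resize(im[v-60:v+60,u-60:u+60],None,fx=5,fy=5)[:,:,::-1])
plan([.436,-.298,.043],np.radians(0),tilt=np.radians(-20))
E
```

```text
t 29.68 off [0.06 8.23 7.38] | 11.0 twist [ 0.14  0.24 -0.35] gp now [ 0.4773 -0.2987  0.1458] F [ 1.3 -0.6 -0.2] gap 0.0156
```

View pics/scene32.png

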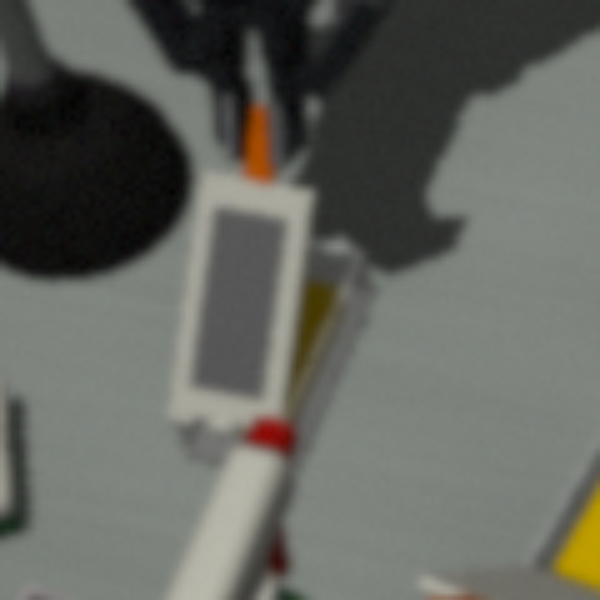

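Open to about 0.75 rad. Release to test.

>>> apply_moves:
  increments:
    - {"twist": [0,0,0],"offset": [0,0,0],"hand": 3}
    - {"twist": [0,0,0],"offset": [0,0,0],"hand": 3}
    - {"twist": [0,0,0],"offset": [0,0,0],"hand": 3}
    - {"twist": [0,0,0],"offset": [0,0,0],"hand": 3}

```text
time: 30.02
tcp_pos: [0.4223, -0.2974, 0.2895]
orientation: [0.58, 0.579, -0.407, -0.403]
contact_force: [-0.1, -0.6, -0.4]
finger_gap: 0.0303
```

```bash
python3 - <<'E'
from h import *
n='scene';u,v=205,230
im=bot.camera(n); cv2.imwrite(f"pics/{n}33.png",cv2.resize(im[v-60:v+60,u-60:u+60],None,fx=5,fy=5)[:,:,::-1])
plan([.436,-.298,.043],np.radians(0),tilt=np.radians(-20))
E
```

```text
t 30.07 off [0.   8.13 7.16] | 10.8 twist [ 0.04  0.19 -0.28] gp now [ 0.4755 -0.2982  0.144 ] F [-1.2  0.3  0.6] gap 0.0302
```

View pics/scene33.png

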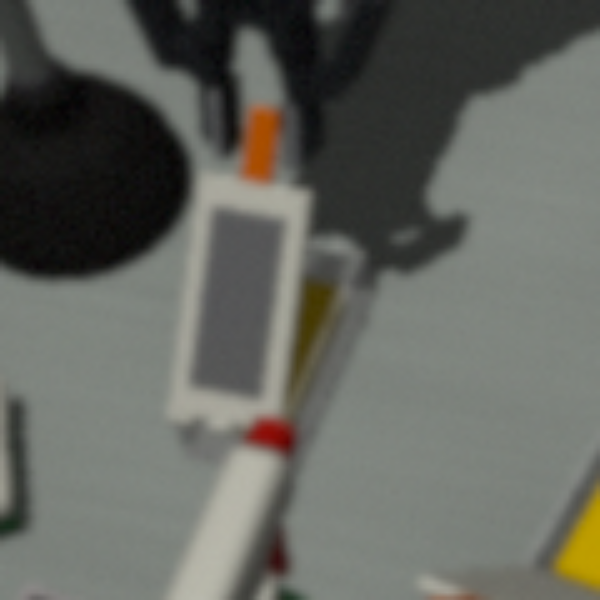

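The lid stays at 0.75 rad with the fingers open: this is the stiff box. Re-grip the tab here and run the arc back to shut.

>>> apply_moves:
  increments:
    - {"twist": [0,0,0],"offset": [0,0,0],"hand": 1.4}
    - {"twist": [0,0,0],"offset": [0,0,0],"hand": 1.4}
    - {"twist": [0,0,0],"offset": [0,0,0],"hand": 1.4}

```text
time: 30.32
tcp_pos: [0.4224, -0.2975, 0.2897]
orientation: [0.58, 0.579, -0.407, -0.403]
contact_force: [-0.1, -0.6, -0.5]
finger_gap: 0.0157
```

>>> apply_moves:
  increments:
    - {"twist": [0,0,0],"offset": [0,0.35,0.64],"hand": 1.4}
    - {"twist": [0,0,0],"offset": [0,0.73,1.26],"hand": 1.4}
    - {"twist": [0,0,0],"offset": [0,1.14,1.87],"hand": 1.4}
    - {"twist": [0,0,0],"offset": [0,1.58,2.45],"hand": 1.4}
    - {"twist": [0,0,0],"offset": [0,2.05,3.01],"hand": 1.4}

```text
time: 30.73
tcp_pos: [0.4007, -0.2978, 0.2595]
orientation: [0.58, 0.578, -0.407, -0.403]
contact_force: [-1.4, -0.9, 2.9]
finger_gap: 0.0154
```

>>> apply_moves:
  increments:
    - {"twist": [0,0,0],"offset": [0,0.5,0.53],"hand": 1.4}
    - {"twist": [0,0,0],"offset": [0,1.02,1.04],"hand": 1.4}
    - {"twist": [0,0,0],"offset": [0,1.57,1.53],"hand": 1.4}
    - {"twist": [0,0,0],"offset": [0,2.14,1.98],"hand": 1.4}
    - {"twist": [0,0,0],"offset": [0,2.73,2.41],"hand": 1.4}

```text
time: 31.15
tcp_pos: [0.3876, -0.2978, 0.2254]
orientation: [0.58, 0.579, -0.407, -0.403]
contact_force: [-1.8, -0.9, 2.5]
finger_gap: 0.0157
```

>>> apply_moves:
  increments:
    - {"twist": [0,0,0],"offset": [0,0.61,0.39],"hand": 1.4}
    - {"twist": [0,0,0],"offset": [0,1.25,0.76],"hand": 1.4}
    - {"twist": [0,0,0],"offset": [0,1.9,1.09],"hand": 1.4}
    - {"twist": [0,0,0],"offset": [0,2.56,1.39],"hand": 1.4}
    - {"twist": [0,0,0],"offset": [0,3.3,1.66],"hand": 1.4}

```text
time: 31.57
tcp_pos: [0.3836, -0.298, 0.1888]
orientation: [0.58, 0.579, -0.407, -0.403]
contact_force: [-9.3, 0.8, 21.5]
finger_gap: 0.0151
```

```bash
python3 - <<'E'
from h import *
n='scene';u,v=205,230
im=bot.camera(n); cv2.imwrite(f"pics/{n}34.png",cv2.resize(im[v-60:v+60,u-60:u+60],None,fx=5,fy=5)[:,:,::-1])
plan([.436,-.298,.043],np.radians(0),tilt=np.radians(-20))
E
```

```text
t 31.62 off [-0.   -0.07  0.04] | 0.1 twist [ 0.05  0.19 -0.27] gp now [ 0.4368 -0.2987  0.0425] F [-7.1  1.2 19.1] gap 0.0149
```

View pics/scene34.png

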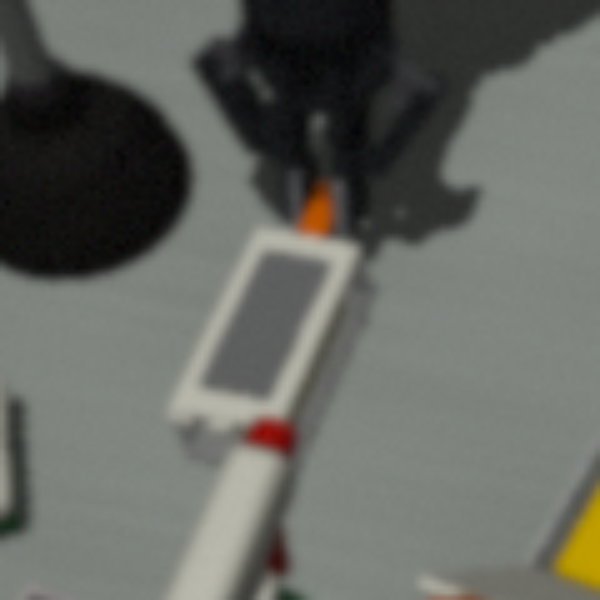

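The lid is shut; the 20 N reaction confirms it's on its seat. Release, back off, and look again before grasping the box.

>>> apply_moves:
  increments:
    - {"twist": [0,0,0],"offset": [0,-0.2,0],"hand": 4}
    - {"twist": [0,0,0],"offset": [0,-0.2,0],"hand": 4}
    - {"twist": [0,0,0],"offset": [0,-3,0],"hand": 4}
    - {"twist": [0,0,0],"offset": [0,-7,0],"hand": 6}
    - {"twist": [0,0,0],"offset": [0,-10,0],"hand": 8.5}
  grip_force: 30

```text
time: 32.03
tcp_pos: [0.349, -0.2972, 0.2847]
orientation: [0.58, 0.579, -0.407, -0.403]
contact_force: [0.7, -1.6, 0.3]
finger_gap: 0.063
```

```bash
python3 - <<'E'
from h import *
find('top','t35'); find('scene','s35')
plan([.524,-.298,.12],np.radians(0))
im=bot.camera('top')
m=masks(im)['blue'];cs,_=cv2.findContours(m,cv2.RETR_EXTERNAL,cv2.CHAIN_APPROX_NONE)
c=max(cs,key=cv2.contourArea);e=cv2.fitEllipse(c);print(e,onz('top',*e[0],.078))
E
```

```text
top orange 60 [428.5 237.5] [13.  5.] [ 0.4427 -0.301   0.0415] 
top white 976 [429. 206.] [48. 22.] [ 0.5231 -0.3006  0.045 ] [[0.584, -0.272], [0.585, -0.328], [0.462, -0.329], [0.461, -0.273]]
top white 18 [358.6 184.7] [ 2.5 17.3] [ 0.5741 -0.1198  0.045 ] [[0.553, -0.113], [0.597, -0.121], [0.595, -0.127], [0.552, -0.119]]
top white 872 [265.4 191.3] [43.5 22.2] [0.5522 0.1186 0.045 ] [[0.601, 0.159], [0.613, 0.103], [0.504, 0.079], [0.491, 0.134]]
top white 144 [348.4 185.8] [22.2 42.4] [ 0.5708 -0.0938  0.045 ] [[0.522, -0.057], [0.63, -0.075], [0.62, -0.131], [0.512, -0.113]]
top white 155 [434.4 134.3] [39.8 26.5] [ 0.7086 -0.3127  0.045 ] [[0.68, -0.258], [0.749, -0.266], [0.737, -0.368], [0.669, -0.359]]
scene orange 15 [369.  308.5] [3. 6.] [0.6297 0.154  0.0415] 
scene orange 30 [208.9 211.7] [4.9 9.4] [ 0.4411 -0.2985  0.0415] 
scene white 226 [188.8 276.7] [ 7.9 35.3] [ 0.6426 -0.2737  0.045 ] [[0.686, -0.283], [0.593, -0.285], [0.598, -0.264], [0.69, -0.263]]
scene white 702 [197.1 235.1] [20.  43.1] [ 0.5223 -0.2992  0.045 ] [[0.577, -0.325], [0.45, -0.328], [0.465, -0.273], [0.59, -0.272]]
t 32.13 off [  0.07   7.2  -15.92] | 17.5 twist [20.29  0.19 -0.63] gp now [ 0.4035 -0.3003  0.1419] F [ 0.2 -0.  -0.3] gap 0.077
((151.87994384765625, 225.43695068359375), (120.96424865722656, 122.833251953125), 56.37099838256836) [0.45678891 0.39485538 0.078     ]
```

View pics/t35.png

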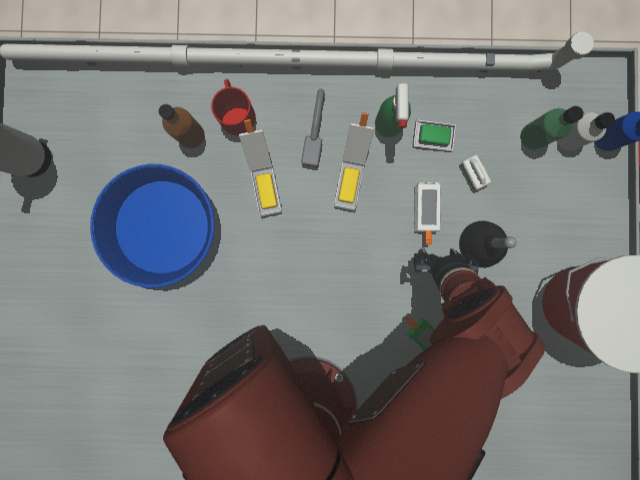

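Both free boxes stand open (top view: soap at (266,190) and (349,185), lids back). Box L's origin is about 20 mm from where it started, so within limits. The stiff box is at (0.523,-0.300), basin centre at (0.457,0.395). Going over the stiff box.

>>> apply_moves:
  increments:
    - {"twist": [5,0,0],"offset": [0,0,-3.5],"hand": 8.5}
    - {"twist": [10,0,0],"offset": [0,1,-7.5],"hand": 8.5}
    - {"twist": [15,0,0],"offset": [0,3,-11.5],"hand": 8.5}
    - {"twist": [20.3,0,0],"offset": [0,5.5,-15.5],"hand": 8.5}
    - {"twist": [20.3,0,0],"offset": [0,5.8,-16],"hand": 8.5}

```text
time: 32.6
tcp_pos: [0.5247, -0.2964, 0.28]
orientation: [-0.498, -0.497, 0.505, 0.5]
contact_force: [-1.4, -0.6, -0.2]
finger_gap: 0.0847
```

>>> apply_moves:
  increments:
    - {"twist": [0,0,0],"offset": [0,0,0],"hand": 8.5}

```text
time: 32.68
tcp_pos: [0.5233, -0.2963, 0.2801]
orientation: [-0.498, -0.499, 0.504, 0.499]
contact_force: [-0.1, -0.0, -0.2]
finger_gap: 0.0849
```

```bash
python3 - <<'E'
from h import *
plan([.5225,-.2995,.03],np.radians(.4))
E
```

```text
t 32.68 off [-0.28  9.51  0.02] | 9.5 twist [-0.37 -0.1  -0.23] gp now [ 0.5223 -0.2969  0.1251] F [-0.1 -0.  -0.2] gap 0.0849
```

>>> apply_moves:
  increments:
    - {"twist": [-0.4,0,-0.2],"offset": [-0.3,3,0],"hand": 8.5}
    - {"twist": [-0.4,0,-0.2],"offset": [-0.3,6,0],"hand": 8.5}
    - {"twist": [-0.4,0,-0.2],"offset": [-0.3,8.5,0],"hand": 8.5}
    - {"twist": [-0.4,0,-0.2],"offset": [-0.3,9.5,0],"hand": 8.5}
    - {"twist": [-0.4,0,-0.2],"offset": [-0.3,9.5,0],"hand": 7}

```text
time: 33.1
tcp_pos: [0.5176, -0.2999, 0.1859]
orientation: [-0.499, -0.5, 0.501, 0.5]
contact_force: [-0.4, 0.0, 0.7]
finger_gap: 0.075
```

>>> apply_moves:
  increments:
    - {"twist": [0,0,0],"offset": [0,0,0],"hand": 5}
    - {"twist": [0,0,0],"offset": [0,0,0],"hand": 5}
    - {"twist": [0,0,0],"offset": [0,0,0],"hand": 5}
    - {"twist": [0,0,0],"offset": [0,0,0],"hand": 5}

```text
time: 33.43
tcp_pos: [0.5194, -0.3011, 0.1899]
orientation: [0.501, 0.5, -0.5, -0.498]
contact_force: [-1.0, 0.6, -5.1]
finger_gap: 0.0575
```

>>> apply_moves:
  increments:
    - {"twist": [0,0,0],"offset": [0,-1,0],"hand": 5}
    - {"twist": [0,0,0],"offset": [0,-2.5,0],"hand": 5}
    - {"twist": [0,0,0],"offset": [0,-4.5,0],"hand": 5}
    - {"twist": [0,0,0],"offset": [0,-6.5,0],"hand": 5}
    - {"twist": [0,0,0],"offset": [0,-8.5,0],"hand": 5}

```text
time: 33.85
tcp_pos: [0.5189, -0.3006, 0.2758]
orientation: [0.501, 0.5, -0.5, -0.498]
contact_force: [-0.0, -0.7, -5.2]
finger_gap: 0.0575
```

```bash
python3 - <<'E'
from h import *
n='scene';u,v=215,220
im=bot.camera(n); cv2.imwrite(f"pics/{n}36.png",cv2.resize(im[v-75:v+75,u-75:u+75],None,fx=4,fy=4)[:,:,::-1])
plan([.457,.395,.25],np.radians(.4))
E
```

```text
t 33.9 off [ 69.57 -12.99   6.08] | 71.0 twist [ 0.42 -0.3  -0.36] gp now [ 0.5211 -0.3023  0.1248] F [ 1.  -1.1  0.5] gap 0.0575
```

View pics/scene36.png

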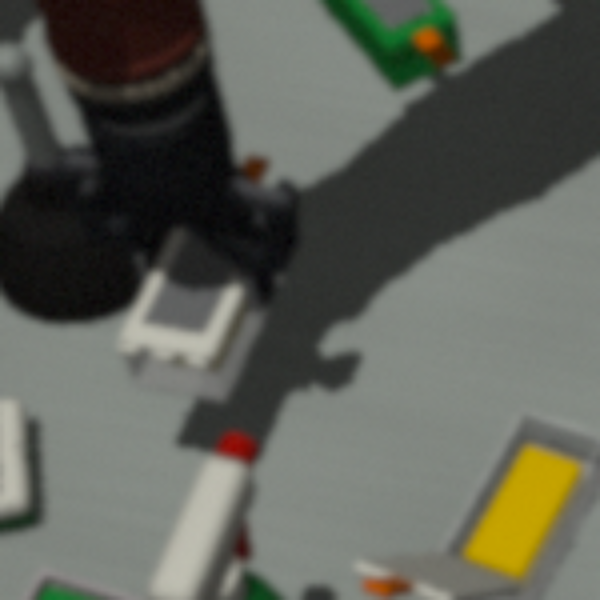

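Held level with the lid shut. Raising and carrying it over to the basin, well above the open lids.

>>> apply_moves:
  increments:
    - {"twist": [0,0,0],"offset": [0,-2.5,1],"hand": 5}
    - {"twist": [0,0,0],"offset": [1,-6,2.5],"hand": 5}
    - {"twist": [0,0,0],"offset": [3.5,-9,4],"hand": 5}
    - {"twist": [0,0,0],"offset": [6.5,-11.5,5.5],"hand": 5}
    - {"twist": [0,0,0],"offset": [10,-13,6],"hand": 5}

```text
time: 34.32
tcp_pos: [0.457, -0.2003, 0.4062]
orientation: [0.503, 0.5, -0.5, -0.498]
contact_force: [1.7, 0.0, -4.4]
finger_gap: 0.0573
```

>>> apply_moves:
  increments:
    - {"twist": [0,0,0],"offset": [3.5,0,0],"hand": 5}
    - {"twist": [0,0,0],"offset": [7,0,0],"hand": 5}
    - {"twist": [0,0,0],"offset": [10.5,0,0],"hand": 5}
    - {"twist": [0,0,0],"offset": [14,0,0],"hand": 5}
    - {"twist": [0,0,0],"offset": [17.5,0,0],"hand": 5}

```text
time: 34.73
tcp_pos: [0.4576, -0.0238, 0.4034]
orientation: [0.501, 0.501, -0.5, -0.498]
contact_force: [1.1, 0.1, -5.0]
finger_gap: 0.0578
```

>>> apply_moves:
  increments:
    - {"twist": [0,0,0],"offset": [3.5,0,0],"hand": 5}
    - {"twist": [0,0,0],"offset": [7,0,0],"hand": 5}
    - {"twist": [0,0,0],"offset": [10.5,0,0],"hand": 5}
    - {"twist": [0,0,0],"offset": [14,0,0],"hand": 5}
    - {"twist": [0,0,0],"offset": [17.5,0,0],"hand": 5}

```text
time: 35.15
tcp_pos: [0.4573, 0.1513, 0.4029]
orientation: [0.501, 0.501, -0.5, -0.498]
contact_force: [1.3, -1.3, -4.3]
finger_gap: 0.0574
```

```bash
python3 - <<'E'
from h import *
plan([.457,.395,.25],np.radians(.4))
E
```

```text
t 35.15 off [ 2.437e+01 -2.700e-01 -1.000e-02] | 24.4 twist [ 0.2  -0.31 -0.14] gp now [0.4579 0.1509 0.2479] F [ 1.3 -1.3 -4.3] gap 0.0574
```

>>> apply_moves:
  increments:
    - {"twist": [0,0,0],"offset": [3.5,0,-0.2],"hand": 5}
    - {"twist": [0,0,0],"offset": [7,0,-0.4],"hand": 5}
    - {"twist": [0,0,0],"offset": [10.5,0,-0.6],"hand": 5}
    - {"twist": [0,0,0],"offset": [14,0,-0.8],"hand": 5}
    - {"twist": [0,0,0],"offset": [17.5,0,-0.9],"hand": 5}

```text
time: 35.57
tcp_pos: [0.4663, 0.3264, 0.4023]
orientation: [0.501, 0.501, -0.5, -0.498]
contact_force: [0.9, -0.1, -4.1]
finger_gap: 0.0575
```

>>> apply_moves:
  increments:
    - {"twist": [0,0,0],"offset": [3,0.5,0],"hand": 5}
    - {"twist": [0,0,0],"offset": [5,1.5,0],"hand": 5}
    - {"twist": [0,0,0],"offset": [6.5,3,0],"hand": 5}
    - {"twist": [0,0,0],"offset": [6.9,5,0],"hand": 5}
    - {"twist": [0,0,0],"offset": [6.9,7,0],"hand": 5}

```text
time: 35.98
tcp_pos: [0.4664, 0.3949, 0.3314]
orientation: [0.5, 0.501, -0.5, -0.498]
contact_force: [-0.2, -0.1, -4.8]
finger_gap: 0.0569
```

```bash
python3 - <<'E'
from h import *
plan([.467,.395,.045],np.radians(.4))
im=bot.camera('scene'); cv2.imwrite("pics/s37.png",cv2.resize(im[150:340,380:600],None,fx=3,fy=3)[:,:,::-1])
E
```

```text
t 35.98 off [ 4.000e-02  1.314e+01 -1.000e-02] | 13.1 twist [ 0.21 -0.21 -0.09] gp now [0.467  0.3946 0.1764] F [-0.2 -0.1 -4.8] gap 0.0569
```

View pics/s37.png

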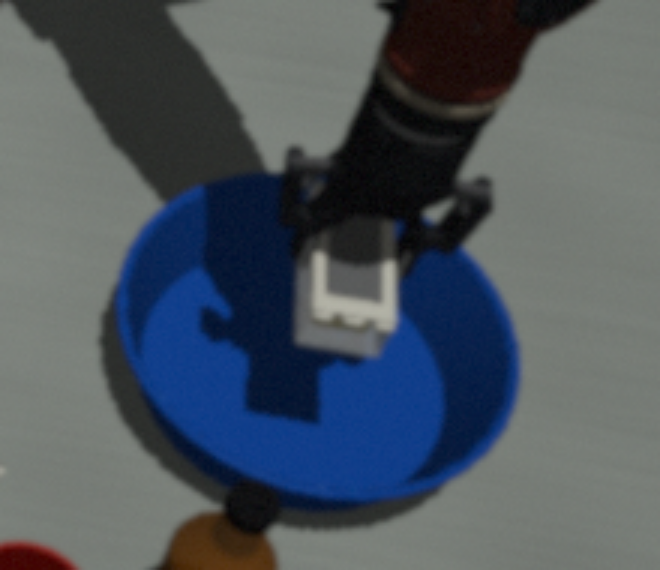

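>>> apply_moves:
  increments:
    - {"twist": [0,0,0],"offset": [0,3,0],"hand": 5}
    - {"twist": [0,0,0],"offset": [0,6,0],"hand": 5}
    - {"twist": [0,0,0],"offset": [0,9,0],"hand": 5}
    - {"twist": [0,0,0],"offset": [0,11.5,0],"hand": 5}
    - {"twist": [0,0,0],"offset": [0,12.8,0],"hand": 5}

```text
time: 36.45
tcp_pos: [0.4661, 0.3922, 0.2015]
orientation: [-0.501, -0.499, 0.502, 0.499]
contact_force: [-1.6, 0.2, -5.2]
finger_gap: 0.0572
```

>>> apply_moves:
  increments:
    - {"twist": [0,0,0],"offset": [0,0.2,0],"hand": 5}
    - {"twist": [0,0,0],"offset": [0,0.4,0],"hand": 5}
    - {"twist": [0,0,0],"offset": [0,0.6,0],"hand": 5}
    - {"twist": [0,0,0],"offset": [0,0.6,0],"hand": 5}

```text
time: 36.78
tcp_pos: [0.4676, 0.3933, 0.1992]
orientation: [0.501, 0.501, -0.5, -0.498]
contact_force: [0.1, 0.3, -5.1]
finger_gap: 0.0574
```

```bash
python3 - <<'E'
from h import *
plan([.467,.395,.045],np.radians(.4))
E
```

```text
t 36.78 off [ 0.17 -0.08  0.06] | 0.2 twist [ 0.25 -0.31 -0.09] gp now [0.4683 0.3931 0.0442] F [ 0.1  0.3 -5.1] gap 0.0574
```

Still carrying the full weight (-5 N). Lowering further in small steps.

>>> apply_moves:
  increments:
    - {"twist": [0,0,0],"offset": [0,0.15,0],"hand": 5}
    - {"twist": [0,0,0],"offset": [0,0.3,0],"hand": 5}
    - {"twist": [0,0,0],"offset": [0,0.4,0],"hand": 5}
    - {"twist": [0,0,0],"offset": [0,0.4,0],"hand": 5}

```text
time: 37.12
tcp_pos: [0.4673, 0.3932, 0.1948]
orientation: [0.501, 0.501, -0.5, -0.498]
contact_force: [-1.4, -0.8, 3.7]
finger_gap: 0.0572
```

>>> apply_moves:
  increments:
    - {"twist": [0,0,0],"offset": [0,0.1,0],"hand": 5}
    - {"twist": [0,0,0],"offset": [0,0.2,0],"hand": 5}
    - {"twist": [0,0,0],"offset": [0,0.2,0],"hand": 5}

```text
time: 37.37
tcp_pos: [0.4672, 0.3932, 0.1947]
orientation: [0.501, 0.501, -0.5, -0.498]
contact_force: [-6.9, -5.3, 24.5]
finger_gap: 0.0576
```

Seated on the floor, force now pointing up. Back up 2 mm, open, and rise.

>>> apply_moves:
  increments:
    - {"twist": [0,0,0],"offset": [0,-0.2,0],"hand": 5}
    - {"twist": [0,0,0],"offset": [0,-0.2,0],"hand": 6.5}
    - {"twist": [0,0,0],"offset": [0,-0.2,0],"hand": 8}
    - {"twist": [0,0,0],"offset": [0,-0.2,0],"hand": 8}
    - {"twist": [0,0,0],"offset": [0,-0.2,0],"hand": 8}

```text
time: 37.78
tcp_pos: [0.4672, 0.3931, 0.1938]
orientation: [0.501, 0.5, -0.5, -0.498]
contact_force: [-0.4, -0.3, -0.6]
finger_gap: 0.0799
```

>>> apply_moves:
  increments:
    - {"twist": [0,0,0],"offset": [0,-2,0],"hand": 8}
    - {"twist": [0,0,0],"offset": [0,-5,0],"hand": 8}
    - {"twist": [0,0,0],"offset": [0,-9,0],"hand": 8}
    - {"twist": [0,0,0],"offset": [0,-13,0],"hand": 8}
    - {"twist": [0,0,0],"offset": [0,-16,2],"hand": 8}

```text
time: 38.2
tcp_pos: [0.449, 0.3935, 0.357]
orientation: [0.502, 0.501, -0.498, -0.498]
contact_force: [1.2, -0.1, 0.6]
finger_gap: 0.0797
```

>>> apply_moves:
  increments:
    - {"twist": [0,0,0],"offset": [0,0,4],"hand": 8}
    - {"twist": [0,0,0],"offset": [0,0,8],"hand": 8}
    - {"twist": [0,0,0],"offset": [0,0,12],"hand": 8}
    - {"twist": [0,0,0],"offset": [0,0,16],"hand": 8}
    - {"twist": [0,0,0],"offset": [0,0,16],"hand": 8}

```text
time: 38.62
tcp_pos: [0.2808, 0.3922, 0.3533]
orientation: [-0.5, -0.5, 0.503, 0.498]
contact_force: [0.7, -0.3, -0.6]
finger_gap: 0.0801
```

```bash
python3 - <<'E'
from h import *
for n in('scene','top'):
    im=bot.camera(n); cv2.imwrite(f"pics/{n}40.png",im[:,:,::-1])
E
```

```text
(no output)
```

View pics/scene40.png

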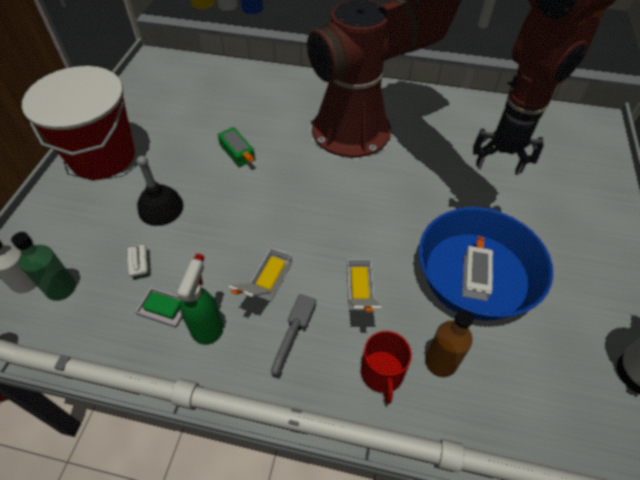

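View pics/top40.png

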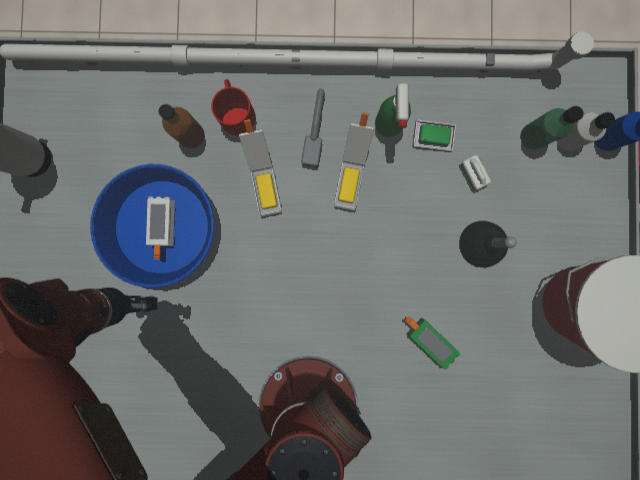

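```bash
python3 - <<'E'
from h import *
t=cv2.imread('pics/top40.png')[:,:,::-1].copy();s=cv2.imread('pics/scene40.png')[:,:,::-1].copy()
P={}
for n,im in(('top',t),('scene',s)):
    h=cv2.cvtColor(im,cv2.COLOR_RGB2HSV);m=cv2.inRange(h,(4,140,70),(18,255,255))
    cs,_=cv2.findContours(m,cv2.RETR_EXTERNAL,cv2.CHAIN_APPROX_NONE)
    for c in cs:
        if cv2.contourArea(c)>8:
            (x,y),wh,_=cv2.minAreaRect(c)
            if 120<x<500 and 100<y<320: print(n,'or',round(x,1),round(y,1),np.round(wh,1))
m=masks(t)['white'];cs,_=cv2.findContours(m[150:280,90:215].copy(),cv2.RETR_EXTERNAL,cv2.CHAIN_APPROX_NONE)
c=max(cs,key=cv2.contourArea);(x,y),wh,a=cv2.minAreaRect(c);print('B',x+90,y+150,wh,a,onz('top',x+90,y+150,.050))
e=cv2.fitEllipse(max(cv2.findContours(masks(t)['blue'],cv2.RETR_EXTERNAL,cv2.CHAIN_APPROX_NONE)[0],key=cv2.contourArea));print('basin',onz('top',*e[0],.078))
print('L tab',two((249,126.5),(369,308.5)));print('M tab',two((364.5,119),(236,291)))
print(bot.state()['time'])
E
```

```text
top or 156.5 251.5 [13.  5.]
top or 248.1 125.3 [13.3  6.6]
top or 363.5 119.1 [ 5.8 12.6]
scene or 368.5 309.5 [5. 7.]
scene or 236.0 291.5 [ 3. 10.]
scene or 479.5 242.0 [10.  5.]
scene or 248.5 156.5 [9.9 5.7]
scene or 356.0 145.3 [17.5 66.9]
scene or 315.5 133.0 [10.6  6.4]
B 157.2624740600586 220.3633041381836 (21.56942367553711, 47.3302116394043) 1.847610354423523 [0.47153367 0.39153983 0.05      ]
basin [0.45666603 0.39485505 0.078     ]
L tab (array([0.69034365, 0.15139679, 0.15023096]), np.float64(0.004605754718645764))
M tab (array([ 0.71257725, -0.12050466,  0.15353714]), np.float64(0.0027983624228553315))
38.7167
```

```bash
python3 -c "
from cell import bot
print(bot.close_job())"
```

```text
the job is handed in; nothing more can be done
None
```

The job is handed in after 38.7 s on the clock. The stiff box is in the basin and the two free ones stand open; `close_job` gave no verdict.

- **Test result:** The left and middle lids swing freely; both dropped shut when let go before upright. The right lid stayed at about 0.75 rad when released, so it is the stiff one.
- **Free boxes:** Both stand upright with lids at about 2.2 rad by two-view triangulation. The left box ended about 20 mm from its start and the middle one about 6 mm.
- **Stiff box:** I pressed it shut (about 20 N reaction at the seat), carried it over level and lowered it in small steps. It stands about 15 mm from the basin's centre with its lid shut in the top view. The basin did not move.
- **What went wrong:** On the first try the left box was dragged about 80 mm and its lid fell shut, so I carried it back. A second try ran into a wrist joint limit and slid it about 18 mm. Turning the tool with the lid fixed it on the third try.
- **Checks:** Two-view measurements disagreed by 3–5 mm. Bystanders and basin level I judged only by eye in the last pictures, where the things on the tray look unmoved and the arm is clear of everything.

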